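Lock the lens carrier on the bench rail with its T-toggle

TASK

Fasten the lens carrier to the slotted bench rail against the end stop: pass the T-toggle from the wooden rack down through the carrier's hole and the rail's slot, slide the carrier up the rail until it pushes the end stop's sprung plunger about half-way in, and lock it there by pushing the toggle down against its spring, turning it a quarter turn and letting it rise, so that its cross-bar grips under the rail. Do not force anything: keep presses below 30 N and never drive the plunger fully in. Leave the other things where they are.

Things in the scene. Friction and masses are not known exactly. Their poses are not given: they have to be found in the camera images.
- toggle_grip (a point): T-toggle, 120 g, upright in a rack pocket (which one varies), hanging by its collar with some play. This point: centre of its flat grey handle, 46 mm long (x) x 12 thick (y) x 40 tall; grasp it across the 12 mm. z runs up its stem. Below the handle: a disc 28 mm wide (20 to 23.5 mm under this point), a spring, the collar, an 8 mm stem, the cross-bar.
- toggle_collar (a point): the toggle's sliding steel collar, 30 mm wide, 6 mm thick: this point is the centre of its underside, 38 mm below toggle_grip while free. It slides up the stem by at most 7 mm against the spring: 4 N to start, then 2.5 N per mm. To lock: unpressed, the bar sits between the rail's lips and cannot turn; pressed over 3 mm down into the carrier it clears them, best 4 to 6 mm (14 to 19 N).
- toggle_bar (a point): centre of the toggle's steel cross-bar, a round bar 9 mm thick and 30 mm long over its round ends, lying along x, parallel to the handle; 52.5 mm below toggle_grip, same axes.
- rail_slot (a point): aluminium rail 420 mm long (x), 60 wide; this point: middle of its slot, level with its top face (50 mm above the bench). x points along the slot to the end stop, z up. The slot is 11.5 mm wide between two lips 5 mm thick, over a hollow 36 mm wide, 21 mm deep, where the cross-bar can turn either way. On soft rubber feet: it sinks about 3 mm per 10 N of push.
- rail_end (a point): the rail's +x end, level with its top, 210 mm from rail_slot. Before it a black stop block 28 mm tall is clamped where the last user left it (not measured): its free plunger tip is 96 to 136 mm from rail_slot along +x, over the slot, 14 mm above the rail's top. The plunger has 10 mm of travel: 2 N to start, then 0.8 N per mm (6 N half-way). It springs back.
- carrier_hole (a point): lens carrier, a dark saddle plate 190 x 73 x 8 mm, 0.3 to 0.65 kg, loose on the rail with 1.5 mm side play. This point: centre of its slotted hole (34 mm along x, 14 across) at its top face; x points along the rail to the end stop. toggle_grip is 38 mm above it with the toggle in and resting on its collar, 35 mm when locked. Sliding it, the 8 mm stem meets the hole's end 13 mm from the centre.
- carrier_front (a point): front (+x) end of the carrier, 90 mm ahead of the hole; this point is on the face of its upstand that meets the plunger, 14 mm above the rail's top. The upstand reaches 20 mm above the plate.
- carrier_lens (a point): centre of the carrier's lens, in a black ring 62 mm wide and 10 mm thick square to x, 82 mm behind the hole (-x), 52 mm above the plate's top.
- weight_c (a point): bystander: round brass weight, 50 mm wide, 40 mm tall, on the bench; its centre, 20 mm up. Leave it alone.
- meter_c (a point): bystander: dark hand-held meter, 78 x 160 x 34 mm, lying on the bench; its centre, 17 mm up. Leave it alone.
- pin_c (a point): bystander: steel locating pin with a round knob 24 mm wide, 52 mm tall, standing in the rack's other pocket; its centre, 26 mm above its foot. Leave it alone.
- rack: fixed hardwood block 170 (x) x 70 (y) x 34 mm tall with two pockets 40 mm along x by 16 wide and 26 deep, 42 mm either side of its middle along x; origin at the centre of its underside, on the bench.
Not all that is in view belongs to the job. What is meant by the part that bears carrier_hole is not purple or turquoise, and is the smaller of those in its own colour.

How it is judged:
By the outcome, as a careful person would: the job done as asked, in the order asked, and still so for the second after the job is handed in, with the robot touching nothing.
It also fails if it takes over 61 s, if anything falls off the work surface, if the arm or the gripper's body presses on something with over 40 N, if the wrist force passes 120 N, or if a joint passes its speed limit or range.

ROBOT

A 7-joint arm with a two-finger parallel gripper is mounted at the origin on the work surface. World frame = base frame: x ahead of the robot, y to its left, z up, the work surface at z = 0. Lengths are in m, angles in rad, forces in N, time in s.
With the tool pointing down it reaches from about 0.4 to 0.85 m from the base axis. Payload 4.5 kg.
Tool frame: the origin (TCP) lies on the centre line of the jaws, within the pads' length; the fingertips stand 11 mm ahead of it and the grasp point (between the pads) lies 8 mm behind it; z points along the fingers, x is the direction in which the jaws open and shut, and the axes are right-handed (so a half turn about z gives the same grasp; the last joint's range is limited). The gripper opens to 88 mm and grips with 3 to 60 N. Pads are 18 mm wide; open, the fingers measure 123 mm over their backs; the gripper's body (75 mm by 187 mm) begins 45 mm behind the grasp point.
Start: joints at [-1.089, 0.689, -0.195, 1.565, 0.157, 0.902, -0.215], TCP at [0.271, 0.563, 0.25] pointing down, gripper open.
Joint ranges: [-3.01, 3.01], [-0.46, 2.08], [-1.47, 1.51], [0.13, 2.56], [-1, 4.14], [0.04, 2.09], [-2.66, 2.66]. Speed limits (rad/s): [2.57, 2.57, 3.14, 3.14, 3.14, 3.14, 3.14].

INTERFACE

Orientations are given as a unit quaternion [x, y, z, w].
In Python, from plant import r, vision, order, nets gives the robot as it stands.
- The arm moves only by the tool send_rows, never from a script. Its argument "series" is a list of rows, each an object with "delta_pos": the shift along the tool's x, y, z in cm, a list of three; "turn": the turn about the tool's z in degrees; "jaw": the closure, from 0 (fully open) to 1 (shut). In form: [{"delta_pos": [x, y, z], "turn": turn, "jaw": jaw}, ...]. A call has 1 to 8 rows; each row is the pose to reach, as a shift and turn from the pose commanded when the call began, along the tool's axes at that moment; what a row does not reach only later rows make up. A row lasts 1/12 s, in which the tool goes at most 41.7 mm and 7.16 degrees, less where a joint would pass 70% of its speed; a pose out of reach is approached as far as the arm can. A call with a gripper value outside its range is refused whole. The fingers move at their own pace and stop on an object; "force" is the grip in N (left out, the last holds). Time passes only in rows, so rows that repeat a pose let the fingers close. It gives the time, the measured TCP pose, the force and the opening at its end, in the units of the state.
- r.get_state(): the state, without advancing time (a new reading comes with each control period).
- vision.snapshot(name): name is "scene" or "side" or "wrist"; returns the picture (420x560x3 uint8, blue, green, red); there is no depth.
- vision.camera_params(name): a dict with "intrinsics" (3x3 intrinsics, pixels), "extrinsics" (4x4, takes a point from world to camera coordinates). Camera axes: x right, y down, z forward; pixel columns grow to the right and rows downward; lengths in m; the calibration is good to about 2 mm. A picture is of the moment at which its call begins: read the wrist's pose just before it. camera_params takes no time and is no camera call; for the wrist camera it gives the pose at the moment of the call.
- order.finish_job(): hands the job in, once; it reports no verdict.
Trained networks look in the newest picture that a camera, given by its name, has taken for a name from the list of things; names that differ only in an ending like _2 or _b are one class to them, and where a whole thing is asked for, a point or a joint stands for the part that bears it (a point fixed in the world has none). Each returns a list of dicts, best first, with "score" (0 to 1); they miss things now and then, are a little off and sometimes report something else, mostly with a low value. They report only what shows in the picture. A call takes as long as a camera call. They do not tell look-alikes from the thing itself.
- nets.boxes_of(camera, label): "location" ([row, column] as shares, 0 to 1, of the picture: columns of its width, rows of its height, amid what is visible of it).
- nets.trace(camera, label): "region" (420x560 bool, what is visible of it) and "location" ([row, column] as shares, 0 to 1, of the picture: columns of its width, rows of its height, amid what is visible of it).
The state is a dict: "clock": time; "q": joint angles; "qd": joint speeds; "joint_torque": joint torques, N m; "tool_pos": TCP position; "eef_rot": TCP orientation; "contact_force": force on the tool from outside, world axes, zero at the start; "moment": the same for the moment, N m; "opening": opening from 0.0 (shut) to 1.0 (fully open).
Only numpy, scipy, OpenCV 4.12 (cv2) and the standard library are available. Lean on these libraries where they do the work, as an engineer would, in place of code of your own. Each camera call takes 0.05 s, during which the arm holds its last target.

## Working session

There is one attempt and no reset: what is moved stays moved. The work goes in short steps, Python scripts to look and compute and a tool call to move; the robot and the scene stay as the last step left them, time stands still between calls to the robot, and variables do not carry over. Pictures are saved under pics/ and viewed, and the job is handed in when it is done.

Besides the shell and the picture viewer there is one more tool, called by a JSON object that holds its "name" and its "arguments". send_rows: Moves the arm, as the interface text tells. Its arguments: {"type":"object","properties":{"series":{"type":"array"},"force":{"type":"number"}},"required":["series"]}

```bash
ls; mkdir -p pics
cat > h.py <<'E'
import numpy as np,cv2
from plant import r,vision,order,nets
def snap(n,f):
    im=np.array(vision.snapshot(n)); cv2.imwrite('pics/'+f,im); return im
def ray(n,rc,P=None):
    P=P or vision.camera_params(n);K=np.array(P['intrinsics']);E=np.array(P['extrinsics'])
    R=E[:3,:3];t=E[:3,3];c=-R.T@t
    d=R.T@np.linalg.solve(K,[rc[1],rc[0],1]);return c,d/np.linalg.norm(d)
def atz(n,rc,z,P=None):
    c,d=ray(n,rc,P);return c+d*(z-c[2])/d[2]
def proj(n,X,P=None):
    P=P or vision.camera_params(n);K=np.array(P['intrinsics']);E=np.array(P['extrinsics'])
    X=np.atleast_2d(X);p=(E[:3,:3]@X.T).T+E[:3,3];p=(K@p.T).T;return p[:,:2]/p[:,2:]
def tri(obs):
    A=np.zeros((3,3));b=np.zeros(3)
    for c,d in obs:
        M=np.eye(3)-np.outer(d,d);A+=M;b+=M@c
    return np.linalg.solve(A,b)
E
python3 - <<'E'
from h import *
s=r.get_state();print(s)
for n in ['scene','side','wrist']:
    snap(n,n+'0.png')
    P=vision.camera_params(n);print(n,np.round(P['intrinsics'],1).tolist(),np.round(P['extrinsics'],3).tolist())
E
```

```text
pics
{'clock': 0.0, 'q': array([-1.08922381,  0.69000994, -0.19452662,  1.56633554,  0.15731851,
        0.90251475, -0.21511612]), 'qd': array([ 0.00058444, -0.00038182, -0.00030758, -0.00181711,  0.00017765,
       -0.00073678,  0.00182844]), 'joint_torque': array([-1.01631405e-03, -5.27561510e+01, -1.26675557e+00, -1.53430152e+01,
       -5.25480893e-02,  6.48927424e-03,  1.72533960e-04]), 'tool_pos': array([0.27037449, 0.56280747, 0.24889641]), 'eef_rot': array([ 8.46427110e-01,  5.32503776e-01, -7.52572797e-04,  5.57101917e-04]), 'contact_force': array([-0.56121042,  0.09488343, -0.16220872]), 'moment': array([-0.0163499 , -0.00793034,  0.01469392]), 'opening': 1.0013551479750968}
scene [[455.1, 0.0, 276.7], [0.0, 455.1, 215.2], [0.0, 0.0, 1.0]] [[-0.666, 0.746, 0.015, 0.34], [0.439, 0.408, -0.801, -0.152], [-0.604, -0.526, -0.599, 1.436], [0.0, 0.0, 0.0, 1.0]]
side [[526.4, 0.0, 277.7], [0.0, 526.4, 212.2], [0.0, 0.0, 1.0]] [[0.995, -0.1, -0.002, -0.503], [-0.065, -0.635, -0.77, 0.113], [0.076, 0.766, -0.638, 1.34], [0.0, 0.0, 0.0, 1.0]]
wrist [[320.4, 0.0, 276.9], [0.0, 320.4, 206.0], [0.0, 0.0, 1.0]] [[0.432, 0.902, -0.002, -0.624], [0.854, -0.409, 0.322, -0.045], [0.29, -0.141, -0.947, 0.391], [0.0, 0.0, 0.0, 1.0]]
```

View pics/scene0.png

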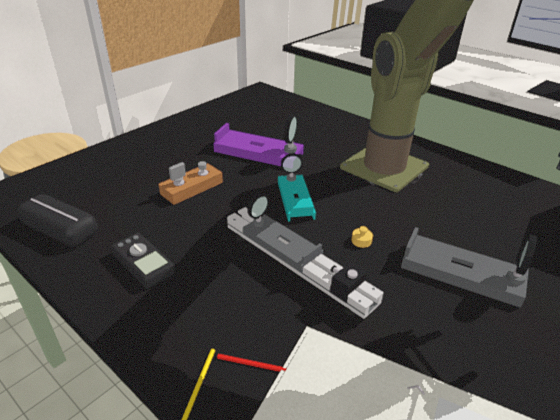

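View pics/side0.png

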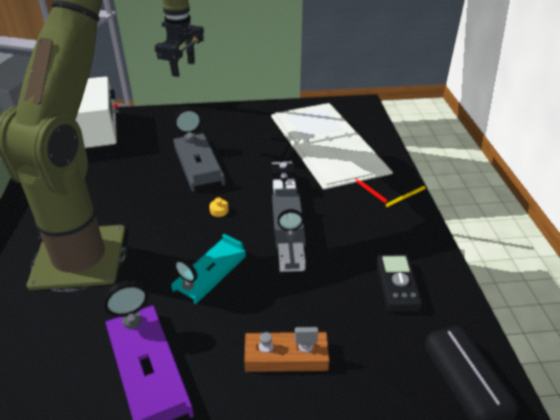

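View pics/wrist0.png

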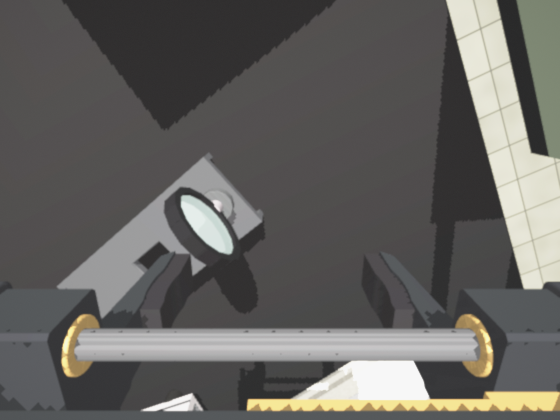

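The scene shows the rail with the dark grey carrier (~285,240), the stop block near (350,280), the rack at (190,183) with the toggle handle at (177,172) and the pin at (203,168). The large grey, purple and turquoise carriers are decoys.

```bash
python3 - <<'E'
from h import *
P={n:vision.camera_params(n) for n in ['scene','side']}
names=['toggle_grip','toggle_collar','rail_slot','rail_end','carrier_hole','carrier_front','carrier_lens','pin_c']
obs={}
for l in names:
  for n in P:
    for d in nets.boxes_of(n,l)[:3]:
        rc=np.array(d['location'])*[420,560]
        print(l,n,round(d['score'],2),np.round(rc,1), [np.round(atz(n,rc,z,P[n])[:2],3).tolist() for z in (0.05,0.058)])
print(r.get_state()['clock'])
E
python3 - <<'E'
import cv2
a=cv2.imread('pics/scene0.png')[150:330,140:400];cv2.imwrite('pics/sc_c.png',cv2.resize(a,None,fx=3,fy=3,interpolation=2))
a=cv2.imread('pics/side0.png')[150:385,220:350];cv2.imwrite('pics/si_c.png',cv2.resize(a,None,fx=2.5,fy=2.5,interpolation=2))
E
```

```text
toggle_grip scene 0.76 [175.1 175.6] [[0.524, -0.372], [0.532, -0.361]]
toggle_grip side 0.73 [336.  305.5] [[0.53, -0.339], [0.528, -0.345]]
toggle_collar side 0.57 [350.6 304.9] [[0.523, -0.375], [0.522, -0.381]]
rail_slot scene 0.93 [280.4 338.3] [[0.554, 0.211], [0.561, 0.216]]
rail_slot side 0.78 [250.1 285.7] [[0.517, -0.081], [0.516, -0.089]]
rail_slot side 0.3 [218.4 287.5] [[0.535, 0.037], [0.534, 0.028]]
rail_end scene 0.74 [279.2 339.2] [[0.55, 0.211], [0.557, 0.215]]
rail_end side 0.93 [244.3 286.4] [[0.521, -0.061], [0.52, -0.069]]
rail_end side 0.52 [280.3 398.5] [[0.764, -0.206], [0.76, -0.214]]
carrier_hole scene 0.97 [264.4 473.8] [[0.31, 0.404], [0.32, 0.406]]
carrier_hole scene 0.9 [240.9 276.2] [[0.546, 0.029], [0.554, 0.035]]
carrier_hole scene 0.79 [146.8 257.8] [[0.244, -0.319], [0.255, -0.308]]
carrier_hole side 0.92 [150.1 192.6] [[0.28, 0.392], [0.282, 0.379]]
carrier_hole side 0.8 [220.5 287.1] [[0.533, 0.029], [0.532, 0.02]]
carrier_hole side 0.75 [356.5 140. ] [[0.194, -0.356], [0.196, -0.361]]
carrier_front scene 0.69 [146.9 259.3] [[0.241, -0.315], [0.2
[... 233 characters left out ...]
rier_front side 0.8 [357.2 140.5] [[0.195, -0.357], [0.197, -0.363]]
carrier_front side 0.78 [218.5 285.1] [[0.529, 0.038], [0.528, 0.028]]
carrier_lens scene 0.91 [144.9 258.5] [[0.234, -0.326], [0.244, -0.315]]
carrier_lens scene 0.9 [268. 470.] [[0.327, 0.402], [0.336, 0.404]]
carrier_lens scene 0.74 [189.2 292.1] [[0.354, -0.085], [0.364, -0.077]]
carrier_lens side 0.97 [354.5 139.2] [[0.192, -0.351], [0.194, -0.357]]
carrier_lens side 0.74 [154.9 195.7] [[0.291, 0.364], [0.292, 0.352]]
carrier_lens side 0.56 [215.7 288.1] [[0.538, 0.048], [0.537, 0.039]]
pin_c side 0.56 [340.1 266.2] [[0.448, -0.342], [0.448, -0.348]]
pin_c side 0.44 [347.2 305.2] [[0.525, -0.367], [0.524, -0.373]]
0.95
```

View pics/sc_c.png

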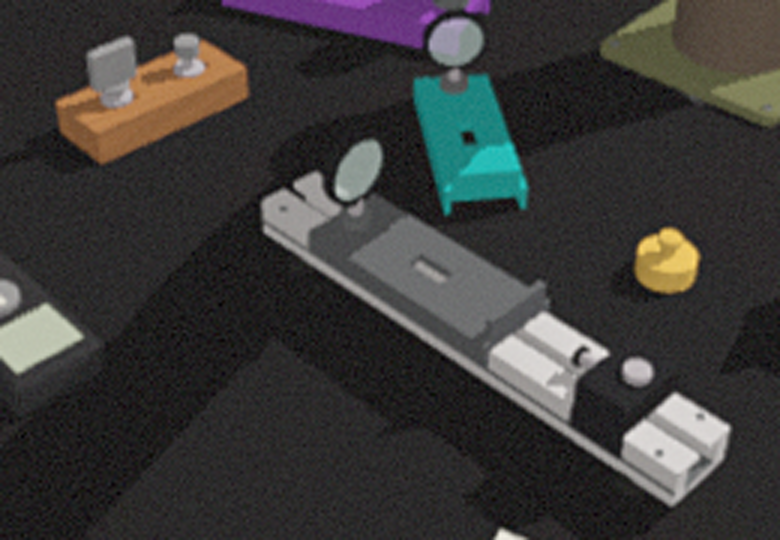

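View pics/si_c.png

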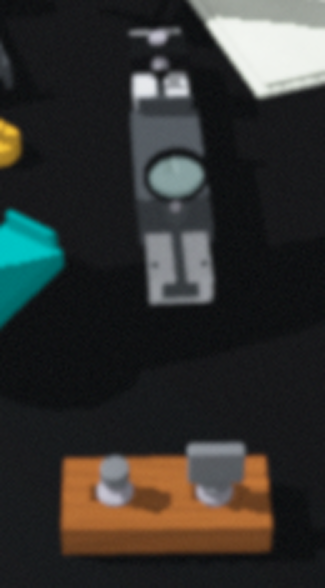

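Run:
```python
from h import *
f=lambda x,y:(150+y/3,140+x/3)
g=lambda x,y:(150+y/2.5,220+x/2.5)
def p(n,rc,z):print(n,np.round(atz(n,rc,z),4))
p('scene',f(432,270),.058)  #hole
print('grip',np.round(tri([ray('scene',f(112,66)),ray('side',g(216,465))]),4))
print('ends scene: +x right corner',atz('scene',f(728,428),.05),'left end corner',atz('scene',f(263,208),.05),atz('scene',f(318,173),.05))
print('side -x end',atz('side',g(149,303),.05),atz('side',g(213,300),.05))
print('side slot',atz('side',g(182,235),.05),atz('side',g(180,285),.05))
print('plunger tip', tri([ray('scene',f(578,356)),ray('side',g(159,66))]), atz('scene',f(578,356),.064))
print('lens',tri([ray('scene',f(358,170)),ray('side',g(175,177))]))
print('rack corners',[np.round(atz('side',g(*q),.034)[:2],4) for q in [(63,458),(63,527),(271,525),(268,458)]])
for rc in[(343,266.2)]:pass
P=vision.camera_params('wrist');E=np.array(P['extrinsics']);print('cam',-E[:3,:3].T@E[:3,3],E[2,:3])
from scipy.spatial.transform import Rotation as R
print(R.from_quat(r.get_state()['eef_rot']).as_matrix().round(3))
```

```text
scene [0.539  0.0464 0.058 ]
grip [ 0.5289 -0.3545  0.0696]
ends scene: +x right corner [0.52103151 0.29941531 0.05      ] left end corner [ 0.56621625 -0.11418586  0.05      ] [ 0.50046524 -0.11578966  0.05      ]
side -x end [ 0.49527307 -0.15016413  0.05      ] [ 0.55533387 -0.15237488  0.05      ]
side slot [ 0.53727331 -0.06110214  0.05      ] [ 0.52694732 -0.12969305  0.05      ]
plunger tip [0.54560832 0.19322285 0.06955847] [0.54580823 0.18938524 0.064     ]
lens [ 0.53188296 -0.03877743  0.1072123 ]
rack corners [array([ 0.4059, -0.3075]), array([ 0.4023, -0.3757]), array([ 0.5694, -0.3908]), array([ 0.5784, -0.325 ])]
cam [0.19462704 0.5995949  0.38446894] [ 0.29059614 -0.13940931 -0.94663558]
[[ 0.433  0.901  0.   ]
 [ 0.901 -0.433  0.   ]
 [ 0.    -0.    -1.   ]]
```

{"name": "send_rows", "arguments": {"series": [{"delta_pos": [-3.5,5.3,-0.6],"turn": 7,"jaw": 0.5},{"delta_pos": [-7,10.6,-1.2],"turn": 14,"jaw": 0.5},{"delta_pos": [-10.5,15.9,-1.8],"turn": 21,"jaw": 0.5},{"delta_pos": [-14.2,21.2,-2],"turn": 28,"jaw": 0.5},{"delta_pos": [-14.2,21.2,-2],"turn": 35,"jaw": 0.5},{"delta_pos": [-14.2,21.2,-2],"turn": 42,"jaw": 0.5},{"delta_pos": [-14.2,21.2,-2],"turn": 49,"jaw": 0.5},{"delta_pos": [-14.2,21.2,-2],"turn": 54.4,"jaw": 0.5}]}}

```text
clock: 1.62
tool_pos: [0.403, 0.3395, 0.2704]
eef_rot: [0.997, 0.08, 0.001, 0.001]
contact_force: [-0.1, 0.5, 0.5]
opening: 0.503
```

{"name": "send_rows", "arguments": {"series": [{"delta_pos": [1.3,3.6,0],"turn": 7,"jaw": 0.5},{"delta_pos": [2.6,7.2,0],"turn": 14,"jaw": 0.5},{"delta_pos": [3.9,10.8,0],"turn": 21,"jaw": 0.5},{"delta_pos": [5.2,14.4,0],"turn": 28,"jaw": 0.5},{"delta_pos": [6.5,18,0],"turn": 35,"jaw": 0.5},{"delta_pos": [7.8,21.6,0],"turn": 42,"jaw": 0.5},{"delta_pos": [9.1,25.2,0],"turn": 49,"jaw": 0.5},{"delta_pos": [10.2,28.2,0],"turn": 55,"jaw": 0.5}]}}

```text
clock: 2.28
tool_pos: [0.5505, 0.0806, 0.2701]
eef_rot: [0.922, -0.387, 0.001, 0.0]
contact_force: [-0.1, -0.0, -0.1]
opening: 0.498
```

{"name": "send_rows", "arguments": {"series": [{"delta_pos": [0,0,-0.5],"turn": 7,"jaw": 0.5},{"delta_pos": [0,0,-1],"turn": 14,"jaw": 0.5},{"delta_pos": [0,0,-1],"turn": 21,"jaw": 0.5},{"delta_pos": [0,0,-1],"turn": 28,"jaw": 0.5},{"delta_pos": [0,0,-1],"turn": 35,"jaw": 0.5},{"delta_pos": [0,0,-1],"turn": 42,"jaw": 0.5},{"delta_pos": [0,0,-1],"turn": 45,"jaw": 0.5},{"delta_pos": [0,0,-1],"turn": 45,"jaw": 0.5}]}}

```text
clock: 2.95
tool_pos: [0.5493, 0.0838, 0.2796]
eef_rot: [-0.707, 0.708, -0.0, -0.0]
contact_force: [0.4, 0.1, 0.5]
opening: 0.5
```

Run:
```python
from h import *
import pickle
s=r.get_state();P=vision.camera_params('wrist');im=snap('wrist','w1.png');pickle.dump(P,open('w1.pkl','wb'))
print(s['tool_pos'],s['eef_rot'],s['q'],s['clock'])
```

```text
[0.54933503 0.08379451 0.27958532] [-7.06505555e-01  7.07707486e-01 -1.23463055e-06 -1.24113238e-04] [-0.55996371  0.61661765  0.55696938  1.76402989 -0.40814664  0.87850411
 -1.39301523] 2.95
```

View pics/w1.png

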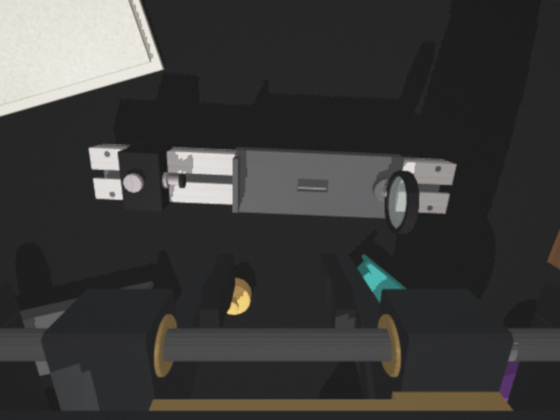

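The wrist view shows the whole rail: stop block at (145,180), plunger tip at about (184,181), carrier upstand at (238,182), hole at (312,186) and lens at (402,200).

Run:
```python
import cv2
a=cv2.imread('pics/w1.png')
cv2.imwrite('pics/w1a.png',cv2.resize(a[130:240,80:280],None,fx=4,fy=4,interpolation=2))
cv2.imwrite('pics/w1b.png',cv2.resize(a[130:240,270:470],None,fx=4,fy=4,interpolation=2))
```

```text
(no output)
```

View pics/w1a.png

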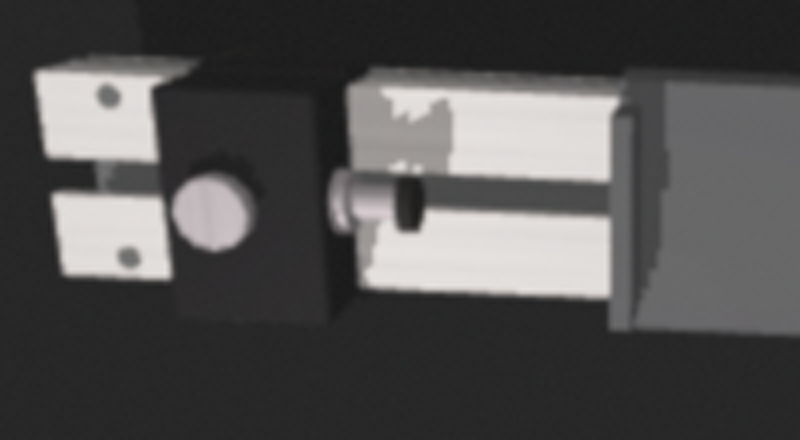

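View pics/w1b.png

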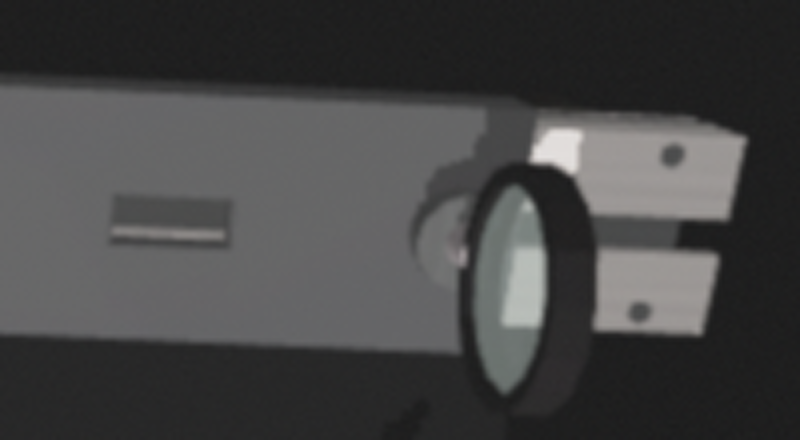

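Run:
```python
from h import *
import pickle
P=pickle.load(open('w1.pkl','rb'))
A=lambda x,y,z:atz('wrist',(130+y/4-.375,80+x/4-.375),z,P)
B=lambda x,y,z:atz('wrist',(130+y/4-.375,270+x/4-.375),z,P)
e1=[A(36,70,.05),A(62,277,.05)];s1=[A(44,158,.05),A(52,192,.05)]
e2=[B(745,137,.05),B(704,333,.05)];s2=[B(729,219,.05),B(719,254,.05)]
for q in(e1,s1,e2,s2):print(np.round(q,4).tolist(),np.round(np.mean(q,0),4),np.linalg.norm(q[0]-q[1]).round(4))
m1=np.mean(e1+s1,0);m2=np.mean(e2+s2,0);print('len',np.linalg.norm(m1-m2))
u=(m1-m2)/np.linalg.norm(m1-m2);c=(m1+m2)/2;print('slot c',c,'u',u,'yaw',np.degrees(np.arctan2(u[1],u[0])))
n=np.array([-u[1],u[0],0])
def loc(p):return (np.array([(p-c)@u,(p-c)@n,p[2]])*1000).round(1)
h=[B(112,196,.058),B(231,200,.058),B(229,246,.058),B(109,242,.058)]
for q in h:print('hole',loc(q))
H=np.mean(h,0);print('hole c',H,loc(H))
print('up',loc(A(614,105,.078)),loc(A(612,330,.078)))
print('tip',loc(A(424,205,.064)))
print('lens ring top etc',loc(B(505,285,.11)))
```

```text
[[0.5798, 0.2962, 0.05], [0.5185, 0.3002, 0.05]] [0.5492 0.2982 0.05  ] 0.0615
[[0.5545, 0.2987, 0.05], [0.5445, 0.2983, 0.05]] [0.5495 0.2985 0.05  ] 0.0101
[[0.5603, -0.1224, 0.05], [0.5003, -0.1208, 0.05]] [ 0.5303 -0.1216  0.05  ] 0.06
[[0.5359, -0.1221, 0.05], [0.5252, -0.121, 0.05]] [ 0.5306 -0.1215  0.05  ] 0.0108
len 0.420347969568854
slot c [0.53987616 0.08840711 0.05      ] u [4.49808558e-02 9.98987849e-01 6.60299981e-17] yaw 87.42191693925648
hole [-28.4  -6.4  58. ]
hole [-62.4  -6.8  58. ]
hole [-63.1   6.9  58. ]
hole [-28.4   7.2  58. ]
hole c [0.53758956 0.04288202 0.058     ] [-45.6   0.2  58. ]
up [ 42.6 -32.9  78. ] [43.2 30.2 78. ]
tip [97.8  0.2 64. ]
lens ring top etc [-123.8   -0.7  110. ]
```

{"name": "send_rows", "arguments": {"series": [{"delta_pos": [4,0,0],"turn": 0,"jaw": 0.5},{"delta_pos": [8,0,0],"turn": 0,"jaw": 0.5},{"delta_pos": [12,0,0],"turn": 0,"jaw": 0.5},{"delta_pos": [16,0,0],"turn": 0,"jaw": 0.5},{"delta_pos": [20,0,0],"turn": 0,"jaw": 0.5},{"delta_pos": [24,0,0],"turn": 0,"jaw": 0.5},{"delta_pos": [28,0,0],"turn": 0,"jaw": 0.5},{"delta_pos": [32,0,0],"turn": 0,"jaw": 0.5}]}}

```text
clock: 3.67
tool_pos: [0.5488, -0.2384, 0.2798]
eef_rot: [0.708, -0.707, -0.0, -0.0]
contact_force: [0.9, 0.5, -0.2]
opening: 0.5
```

{"name": "send_rows", "arguments": {"series": [{"delta_pos": [4,0.5,1.5],"turn": 0,"jaw": 0.5},{"delta_pos": [8,1,3],"turn": 0,"jaw": 0.5},{"delta_pos": [11.5,1,4],"turn": 0,"jaw": 0.5},{"delta_pos": [11.5,1,4],"turn": 0,"jaw": 0.5},{"delta_pos": [11.5,1,4],"turn": 0,"jaw": 0.5}]}}

```text
clock: 4.08
tool_pos: [0.5373, -0.3543, 0.2389]
eef_rot: [-0.706, 0.709, 0.0, -0.001]
contact_force: [0.9, 0.9, -0.5]
opening: 0.502
```

Run:
```python
from h import *
import pickle
s=r.get_state();P=vision.camera_params('wrist');im=snap('wrist','w2.png');pickle.dump(P,open('w2.pkl','wb'))
print(s['tool_pos'],s['eef_rot'],s['q'],s['clock'])
a=im
import cv2
for l in ['toggle_grip','pin_c']:
  for d in nets.boxes_of('wrist',l)[:2]: print(l,d['score'],np.array(d['location'])*[420,560])
```

```text
[ 0.53728321 -0.35428371  0.23890813] [-7.05544831e-01  7.08664906e-01  3.67089235e-04 -6.39097440e-04] [ 0.27335708  0.76880763  0.45888435  1.53591222 -0.39269996  0.93055586
 -0.71776093] 4.0833
toggle_grip 0.6 [192.696 275.8  ]
pin_c 0.92 [256.788 270.48 ]
```

View pics/w2.png

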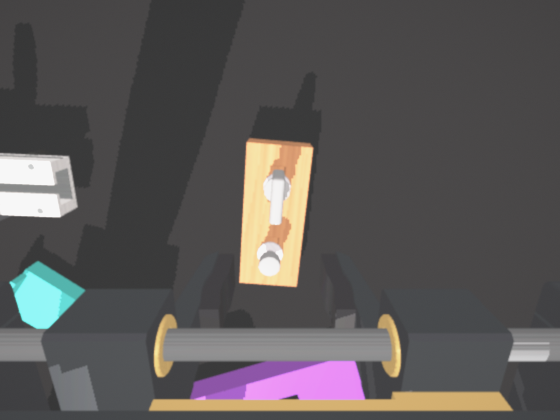

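Run:
```python
import cv2
a=cv2.imread('pics/w2.png')
cv2.imwrite('pics/w2a.png',cv2.resize(a[135:290,225:325],None,fx=5,fy=5,interpolation=2)[:,:])
```

```text
(no output)
```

View pics/w2a.png

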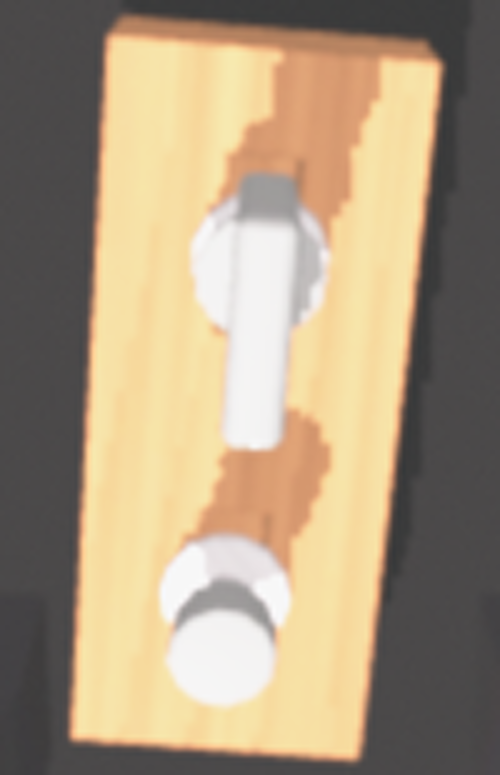

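Run:
```python
from h import *
import pickle
P=pickle.load(open('w2.pkl','rb'))
A=lambda x,y,z:atz('wrist',(135+y/5-.4,225+x/5-.4),z,P)
a,b=A(268,220,.092),A(253,447,.092);print(a,b,np.linalg.norm(a-b),(a+b)/2,np.degrees(np.arctan2(*(a-b)[1::-1])))
h=[A(*q,.092) for q in[(238,222),(297,218),(283,448),(222,446)]];print(np.round(h,4),np.linalg.norm(h[0]-h[1]))
for z in(.072,):
  t=A(268,180,z);print('bottom-ish',t)
k=[A(*q,.034) for q in[(107,36),(442,62),(360,760),(72,738)]];print(np.round(k,4),np.mean(k,0))
for i in range(4):print(np.linalg.norm(k[i]-k[i-1]),np.degrees(np.arctan2(*(k[i]-k[i-1])[1::-1])))
s=np.linalg.norm
c=np.mean(k,0);u=(k[0]-k[3]);u/=s(u);print('pocket',c+.042*u)
print('disc',A(260,265,.05))
```

```text
[ 0.5513646  -0.35592663  0.092     ] [ 0.50722227 -0.35298145  0.092     ] 0.04424047013692832 [ 0.52929344 -0.35445404  0.092     ] -3.817122333086212
[[ 0.551  -0.3505  0.092 ]
 [ 0.5517 -0.3612  0.092 ]
 [ 0.507  -0.3587  0.092 ]
 [ 0.5074 -0.3471  0.092 ]] 0.010671971911518837
bottom-ish [ 0.55424136 -0.35601834  0.072     ]
[[ 0.5766 -0.3225  0.034 ]
 [ 0.5709 -0.3929  0.034 ]
 [ 0.4008 -0.3784  0.034 ]
 [ 0.4073 -0.308   0.034 ]] [ 0.48891833 -0.35044376  0.034     ]
0.1699140283531614 -4.879196802315129
0.07063169237885361 -94.61390932064357
0.17072011315543603 175.12274121602152
0.07063833426663677 84.73223479014626
pocket [ 0.53076613 -0.35401607  0.034     ]
disc [ 0.53120085 -0.35438258  0.05      ]
```

{"name": "send_rows", "arguments": {"series": [{"delta_pos": [0,0.7,4],"turn": 3.5,"jaw": 0.5},{"delta_pos": [0,0.7,8],"turn": 3.5,"jaw": 0.5},{"delta_pos": [0,0.7,11],"turn": 3.5,"jaw": 0.6},{"delta_pos": [0,0.7,13.5],"turn": 3.5,"jaw": 0.6},{"delta_pos": [0,0.7,15.5],"turn": 3.5,"jaw": 0.6},{"delta_pos": [0,0.7,16.5],"turn": 3.5,"jaw": 0.6},{"delta_pos": [0,0.7,16.5],"turn": 3.5,"jaw": 0.6},{"delta_pos": [0,0.7,16.5],"turn": 3.5,"jaw": 0.6}]}}

```text
clock: 4.9
tool_pos: [0.5329, -0.3508, 0.0754]
eef_rot: [-0.685, 0.728, -0.0, 0.0]
contact_force: [0.0, -0.2, 0.2]
opening: 0.398
```

{"name": "send_rows", "arguments": {"series": [{"delta_pos": [0,0,0],"turn": 0,"jaw": 0.9},{"delta_pos": [0,0,0],"turn": 0,"jaw": 1},{"delta_pos": [0,0,0],"turn": 0,"jaw": 1},{"delta_pos": [0,0,0],"turn": 0,"jaw": 1},{"delta_pos": [0,0,0],"turn": 0,"jaw": 1},{"delta_pos": [0,0,0],"turn": 0,"jaw": 1}], "force": 40}}

```text
clock: 5.4
tool_pos: [0.5324, -0.3521, 0.0755]
eef_rot: [-0.685, 0.729, -0.001, 0.0]
contact_force: [-0.1, -0.8, 3.9]
opening: 0.133
```

Run:
```python
from h import *
im=snap('wrist','w3.png');im2=snap('side','s3.png');cv2.imwrite('pics/s3c.png',cv2.resize(im2[250:400,200:400],None,fx=3,fy=3,interpolation=2))
print(r.get_state())
```

```text
{'clock': 5.5, 'q': array([ 0.32819933,  0.96871876,  0.34790226,  1.65817273, -0.51580621,
        0.60563179, -0.66651061]), 'qd': array([-0.00013765,  0.00225231,  0.00054744, -0.0010856 ,  0.00053104,
       -0.00325471,  0.00062624]), 'joint_torque': array([-2.26917272e-01, -5.49428809e+01,  6.40734181e+00, -8.88777673e+00,
       -2.97715212e-02,  2.11857338e-01,  7.43995515e-04]), 'tool_pos': array([ 0.53244697, -0.35205566,  0.07531626]), 'eef_rot': array([-6.84769506e-01,  7.28759253e-01, -8.10039325e-04,  1.36166596e-04]), 'contact_force': array([ 0.73455206, -1.30526443,  3.30474738]), 'moment': array([-0.07324334,  0.04279869, -0.02136485]), 'opening': 0.13473704603585807}
```

View pics/s3c.png

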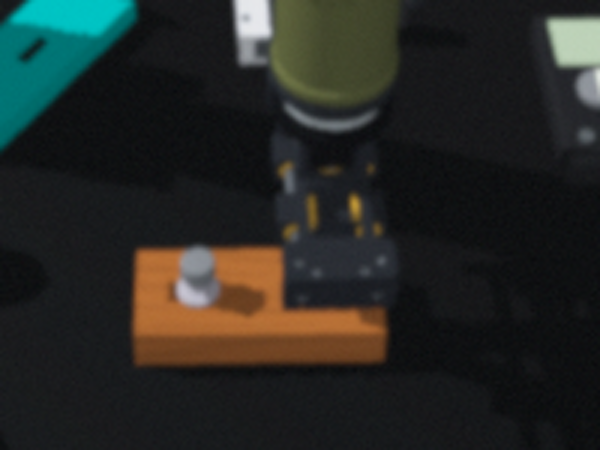

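View pics/w3.png

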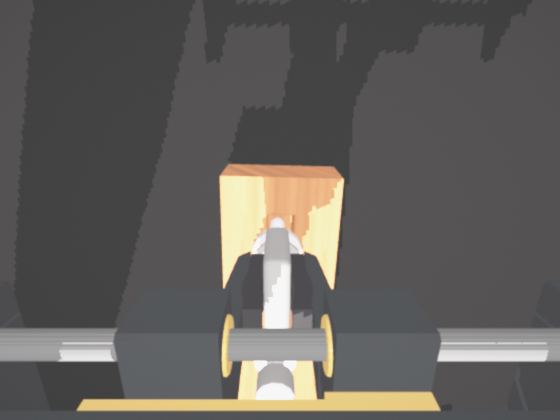

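{"name": "send_rows", "arguments": {"series": [{"delta_pos": [0,0,-1],"turn": 0,"jaw": 1},{"delta_pos": [0,0,-2.5],"turn": 0,"jaw": 1},{"delta_pos": [0,0,-4.5],"turn": 0,"jaw": 1},{"delta_pos": [0,0,-7],"turn": 0,"jaw": 1},{"delta_pos": [0,0,-10],"turn": 0,"jaw": 1},{"delta_pos": [0,0,-13],"turn": 0,"jaw": 1},{"delta_pos": [0,0,-16],"turn": 0,"jaw": 1},{"delta_pos": [0,0,-16],"turn": 0,"jaw": 1}]}}

```text
clock: 6.17
tool_pos: [0.5338, -0.3537, 0.2409]
eef_rot: [-0.685, 0.729, -0.005, 0.001]
contact_force: [0.7, -0.4, -0.9]
opening: 0.137
```

Run:
```python
from h import *
import pickle
s=r.get_state();P={n:vision.camera_params(n) for n in ['wrist','side','scene']};pickle.dump((s,P),open('w4.pkl','wb'))
for n in P:
  im=snap(n,n+'4.png')
  q=proj(n,s['tool_pos'],P[n])[0].astype(int);x0=max(q[0]-60,0);y0=max(q[1]-60,0)
  print(n,q,x0,y0)
  if n!='wrist':cv2.imwrite('pics/%s4c.png'%n,cv2.resize(im[y0:y0+120,x0:x0+120],None,fx=5,fy=5,interpolation=2))
print(s['tool_pos'],s['eef_rot'],s['contact_force'],s['moment'],s['opening'])
```

```text
wrist [276 281] 216 221
side [312 276] 252 216
scene [168 114] 108 54
[ 0.53382824 -0.3537061   0.24092057] [-0.68470293  0.72880635 -0.0047294   0.00091134] [ 0.73203725 -0.44796949 -0.93965759] [-0.10838259  0.12303008 -0.04168142] 0.13671583404981508
```

View pics/wrist4.png

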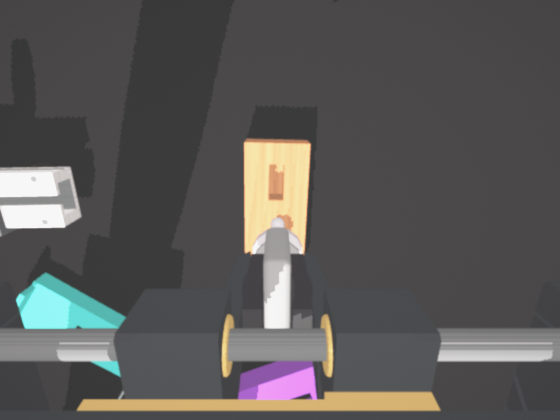

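View pics/side4c.png

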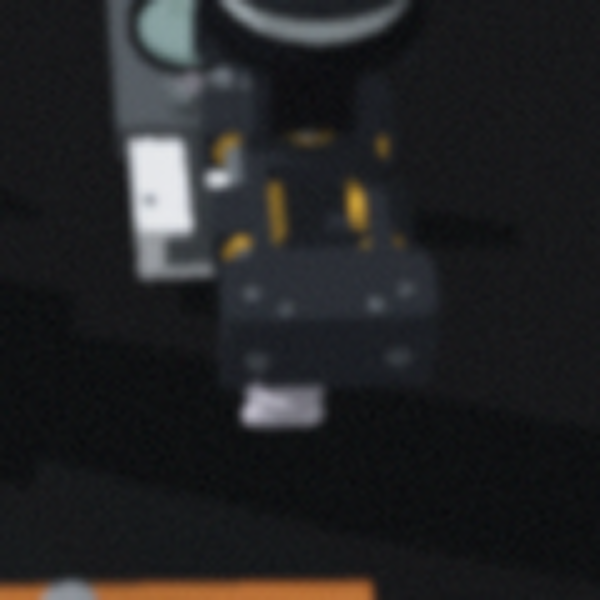

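View pics/scene4c.png

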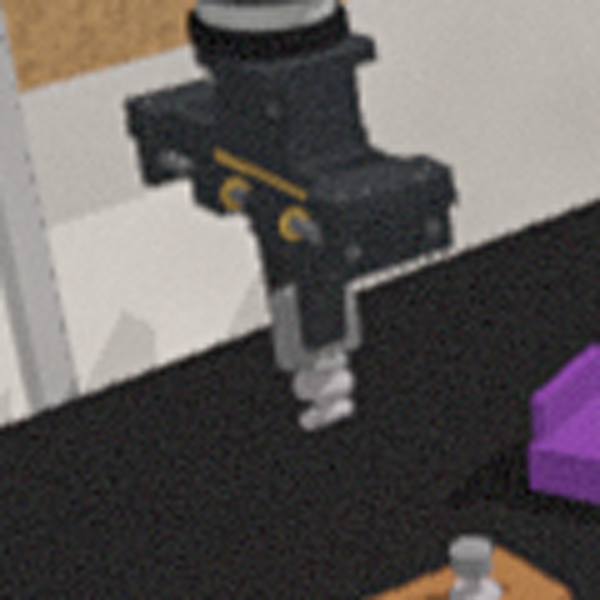

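```bash
cat >> h.py <<'E'
from scipy.spatial.transform import Rotation as Ro
def model(T0,R):
    # toggle in frame: x along handle, z up ; returns polylines in world
    t=np.linspace(0,2*np.pi,40);L=[]
    for z in(-20,20):L.append([[23,6,z],[23,-6,z],[-23,-6,z],[-23,6,z],[23,6,z]])
    for rr,z in((14,-20),(14,-23.5),(15,-32),(15,-38)):L.append(np.c_[rr*np.cos(t),rr*np.sin(t),0*t+z])
    L.append([[15,0,-52.5],[-15,0,-52.5]]);L.append([[15,0,-57],[-15,0,-57]]);L.append([[15,0,-48],[-15,0,-48]])
    return [np.array(l)/1000@R.T+T0 for l in L]
def toolR(s):return Ro.from_quat(s['eef_rot']).as_matrix()
def toggle_from_tool(s,off,tiltx=0,tilty=0):
    Rt=toolR(s); T0=s['tool_pos']+Rt@np.array(off)/1000
    # toggle axes: x=tool y, z=-tool z, y = tool x
    R=np.c_[Rt[:,1],Rt[:,0],-Rt[:,2]]@Ro.from_euler('xy',[tiltx,tilty],degrees=True).as_matrix()
    return T0,R
def overlay(n,im,P,T0,R,f,crop,k=5,col=(0,0,255)):
    x0,y0,w,h=crop;o=cv2.resize(im[y0:y0+h,x0:x0+w],None,fx=k,fy=k,interpolation=2)
    for l in model(T0,R):
        q=proj(n,l,P)
        q=((q-[x0,y0]+.5)*k-.5)
        cv2.polylines(o,[np.int32(np.round(q*8))],False,col,1,cv2.LINE_AA,3)
    cv2.imwrite('pics/'+f,o)
E
python3 - <<'E'
from h import *
import pickle
s,P=pickle.load(open('w4.pkl','rb'))
T0,R=toggle_from_tool(s,[0,2.5,3.3])
for n,c in (('scene',(138,94,60,60)),('side',(272,256,70,70)),('wrist',(215,200,120,110))):
  overlay(n,cv2.imread('pics/%s4.png'%n),P[n],T0,R,'ov4_%s.png'%n,c,8 if n!='wrist' else 5)
a=cv2.imread('pics/ov4_scene.png');b=cv2.imread('pics/ov4_side.png');b=b[:480]
cv2.imwrite('pics/ov4.png',np.hstack([a,b])[:, :800])
E
```

```text
(no output)
```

View pics/ov4_scene.png

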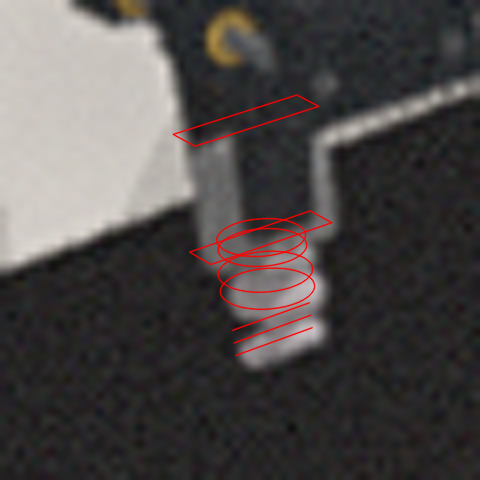

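View pics/ov4_side.png

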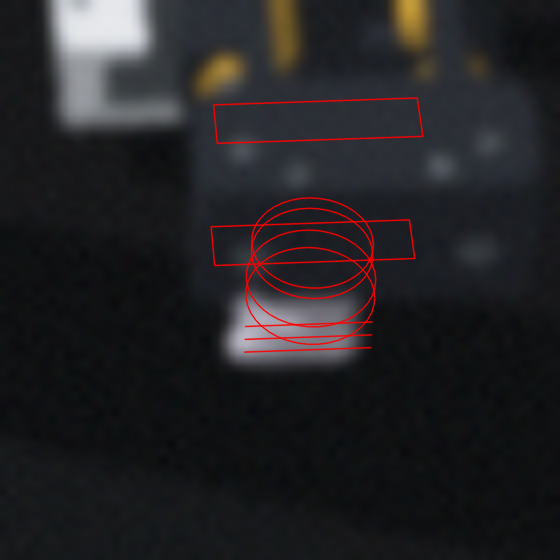

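View pics/ov4_wrist.png

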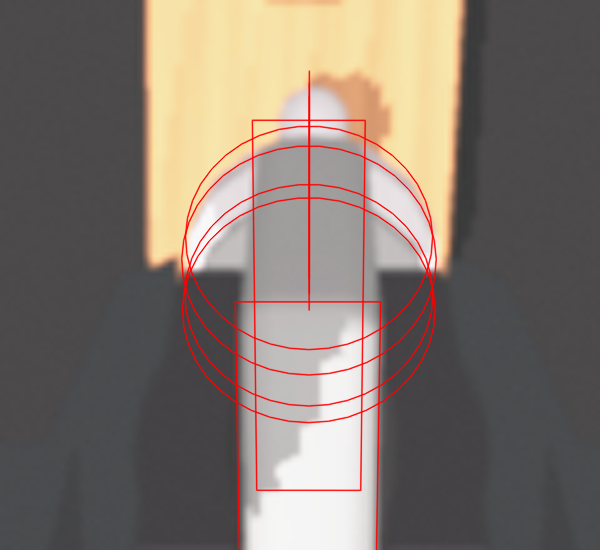

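Run:
```python
from h import *
import pickle
from scipy.optimize import least_squares
s,P=pickle.load(open('w4.pkl','rb'))
def res(p,full=False):
    T0,R=toggle_from_tool(s,[p[3],p[0],p[1]],0,p[2])
    W=lambda v:np.array(v)/1000@R.T+T0
    w=lambda v:proj('wrist',W(v),P['wrist'])[0]
    t=np.linspace(0,2*np.pi,80);
    out=[]
    # far end is tool -y => toggle -x
    out+=[w([-23,0,20])[1]-(200+300/5-.4), w([-23,0,-20])[1]-(200+137/5-.4)]
    ph=np.linspace(-1.57,1.57,15)
    tip=np.c_[-(10.5+4.5*np.cos(ph)),0*ph,-52.5+4.5*np.sin(ph)]
    out+=[proj('wrist',W(tip),P['wrist'])[:,1].min()-(200+86/5-.4)]
    col=np.c_[15*np.cos(t),15*np.sin(t),0*t-38]
    # side: collar/bar blob bounds
    bar=np.array([[sx*(10.5+4.5*np.cos(a)),0,-52.5+4.5*np.sin(a)] for sx in(-1,1) for a in ph])
    q=proj('side',W(bar),P['side']);out+=[(q[:,0].min()-(272+226/8-.4)),(q[:,0].max()-(272+360/8-.4)),(q[:,1].max()-(256+364/8-.4))]
    q=proj('scene',W(bar),P['scene']);out+=[(q[:,0].min()-(138+236/8-.4)),(q[:,0].max()-(138+328/8-.4)),(q[:,1].max()-(94+370/8-.4))]
    return np.array(out)*np.array([1.,1,1]+[.5]*6)
f=least_squares(res,[2,3,0,0],loss='soft_l1');print(f.x.round(2),(res(f.x)).round(2))
T0,R=toggle_from_tool(s,[f.x[3],f.x[0],f.x[1]],0,f.x[2])
ims=[]
for n,c in (('scene',(138,94,60,60)),('side',(272,256,70,70)),('wrist',(215,200,120,110))):
  overlay(n,cv2.imread('pics/%s4.png'%n),P[n],T0,R,'ov5_%s.png'%n,c,8 if n!='wrist' else 5)
  ims.append(cv2.resize(cv2.imread('pics/ov5_%s.png'%n),(400,400 if n!='wrist' else 367)))
cv2.imwrite('pics/ov5.png',np.hstack(ims[:2]))
print('bar',T0+R@[0,0,-.0525],'grip',T0)
```

```text
[ 6.230e+00  1.014e+01  1.000e-02 -1.160e+00] [ 0.36 -1.8   0.51  0.08 -0.38  0.17  0.69 -0.25 -0.14]
bar [ 0.52817291 -0.35251534  0.17823021] grip [ 0.52775846 -0.35221865  0.23072773]
```

View pics/ov5_wrist.png

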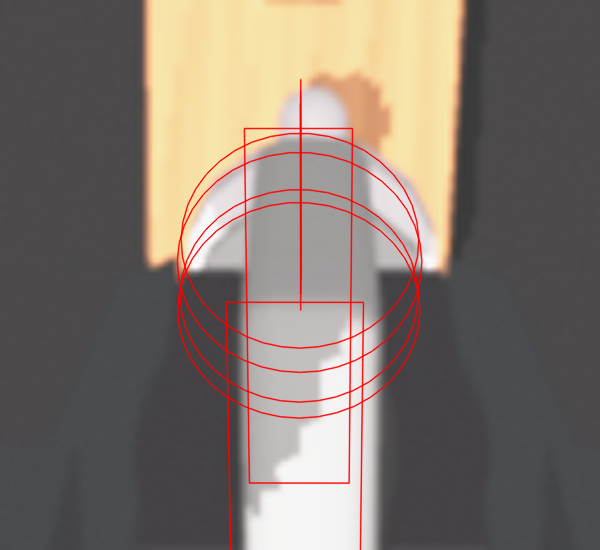

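View pics/ov5.png

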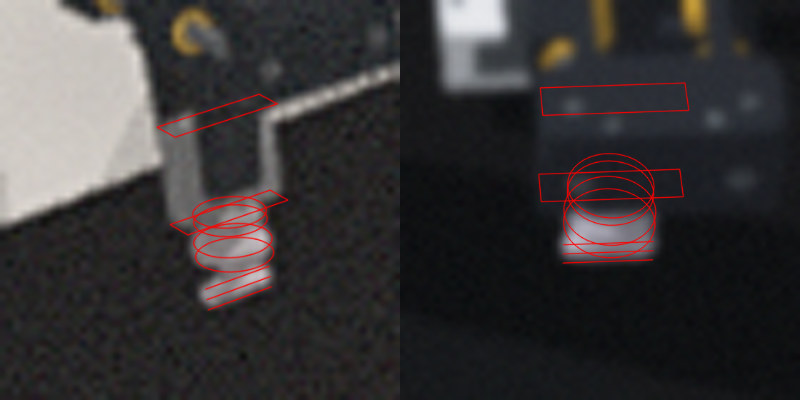

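{"name": "send_rows", "arguments": {"series": [{"delta_pos": [-3,0.2,0],"turn": -5,"jaw": 1},{"delta_pos": [-7,0.4,0],"turn": -11,"jaw": 1},{"delta_pos": [-11,0.6,0],"turn": -17,"jaw": 1},{"delta_pos": [-15,0.8,0],"turn": -24,"jaw": 1},{"delta_pos": [-19,1,0],"turn": -31,"jaw": 1},{"delta_pos": [-23,1.2,0],"turn": -38,"jaw": 1},{"delta_pos": [-27,1.4,0],"turn": -45,"jaw": 1},{"delta_pos": [-30,1.6,0],"turn": -51,"jaw": 1}]}}

```text
clock: 6.98
tool_pos: [0.5329, -0.0465, 0.2329]
eef_rot: [0.934, -0.358, -0.003, -0.0]
contact_force: [-0.7, -0.5, -1.5]
opening: 0.132
```

```bash
cat >> h.py <<'E'
def go(tp,yaw,s=None):
    "delta (cm, tool axes) and turn (deg) from measured pose to tool_pos tp, tool-x yaw"
    s=s or r.get_state();Rt=toolR(s)
    y0=np.degrees(np.arctan2(Rt[1,0],Rt[0,0]));d=np.array(tp)-s['tool_pos']
    # planar axes of a downward tool
    c,n=np.cos(np.radians(y0)),np.sin(np.radians(y0))
    dd=np.array([d[0]*c+d[1]*n,d[0]*n-d[1]*c,-d[2]])*100
    print('t',s['clock'],'pos',np.round(s['tool_pos'],4),'yaw',round(y0,2),'F',np.round(s['contact_force'],1),'M',np.round(s['moment'],2),'q7',s['q'][6].round(2),'op',round(s['opening'],3))
    print('delta',np.round(dd,2),'turn',round((y0-yaw+180)%360-180,2))
E
python3 -c "
from h import *
go([.5377,.0459,.18],-2.58)"
```

```text
t 6.9833 pos [ 0.5329 -0.0465  0.2329] yaw -42.01 F [-0.7 -0.5 -1.5] M [0.04 0.13 0.  ] q7 -0.5 op 0.132
delta [-5.83 -7.19  5.29] turn -39.43
```

{"name": "send_rows", "arguments": {"series": [{"delta_pos": [-2,-2.6,-0.5],"turn": -7,"jaw": 1},{"delta_pos": [-4,-5,-0.5],"turn": -14,"jaw": 1},{"delta_pos": [-5.8,-7.2,0],"turn": -21,"jaw": 1},{"delta_pos": [-5.8,-7.2,0.5],"turn": -28,"jaw": 1},{"delta_pos": [-5.8,-7.2,1.5],"turn": -35,"jaw": 1},{"delta_pos": [-5.8,-7.2,2.5],"turn": -39.4,"jaw": 1},{"delta_pos": [-5.8,-7.2,4],"turn": -39.4,"jaw": 1},{"delta_pos": [-5.8,-7.2,4],"turn": -39.4,"jaw": 1}]}}

```text
clock: 7.65
tool_pos: [0.5374, 0.0411, 0.1911]
eef_rot: [1.0, -0.027, -0.004, 0.0]
contact_force: [-0.0, 0.2, -1.4]
opening: 0.132
```

Run:
```python
from h import *
import pickle
s=r.get_state();go([.5377,.0459,.14],-2.58,s)
P={n:vision.camera_params(n) for n in ['wrist','side','scene']};pickle.dump((s,P),open('w6.pkl','wb'))
for n in P: snap(n,n+'6.png')
T0,R=toggle_from_tool(s,[0,2.5,3.3])
for n,k,w in (('scene',7,80),('side',7,80)):
  q=proj(n,s['tool_pos'],P[n])[0].astype(int)
  overlay(n,cv2.imread('pics/%s6.png'%n),P[n],T0,R,'ov6_%s.png'%n,(q[0]-40,q[1]-25,w,w),k)
```

```text
t 7.65 pos [0.5374 0.0411 0.1911] yaw -3.13 F [-0.   0.2 -1.4] M [-0.07  0.09  0.02] q7 -0.15 op 0.132
delta [ 0.   -0.48  5.11] turn -0.55
```

View pics/wrist6.png

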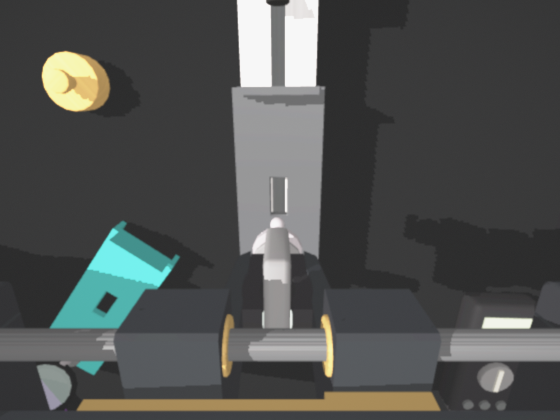

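View pics/ov6_scene.png

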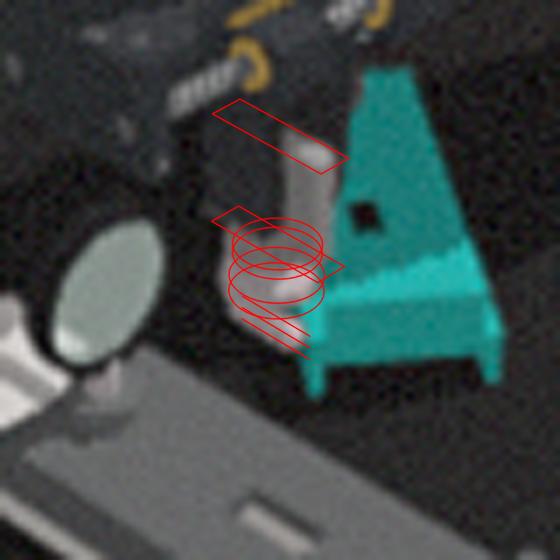

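View pics/ov6_side.png

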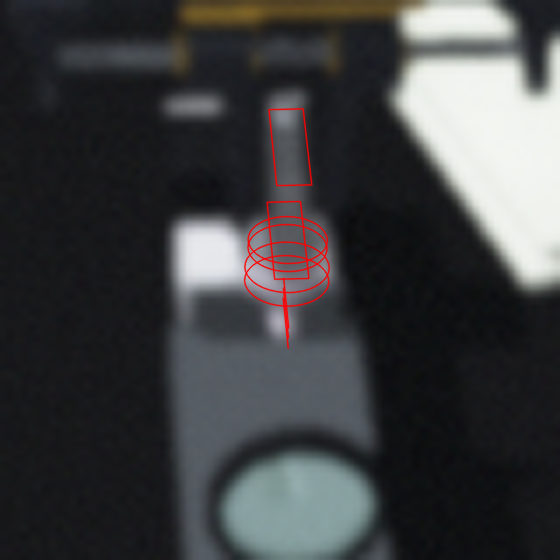

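Run:
```python
from h import *
import pickle
s,P=pickle.load(open('w6.pkl','rb'))
T0,R=toggle_from_tool(s,[0,2.5,3.3])
overlay('wrist',cv2.imread('pics/wrist6.png'),P['wrist'],T0,R,'ov6_w.png',(215,80,130,200),4)
a=cv2.imread('pics/ov6_w.png');b=cv2.resize(cv2.imread('pics/wrist6.png')[165:265,240:320],None,fx=8,fy=8,interpolation=2)
cv2.imwrite('pics/ov6_wc.png',b[:600]);cv2.imwrite('pics/ov6_w.png',a[300:])
```

```text
(no output)
```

View pics/ov6_wc.png

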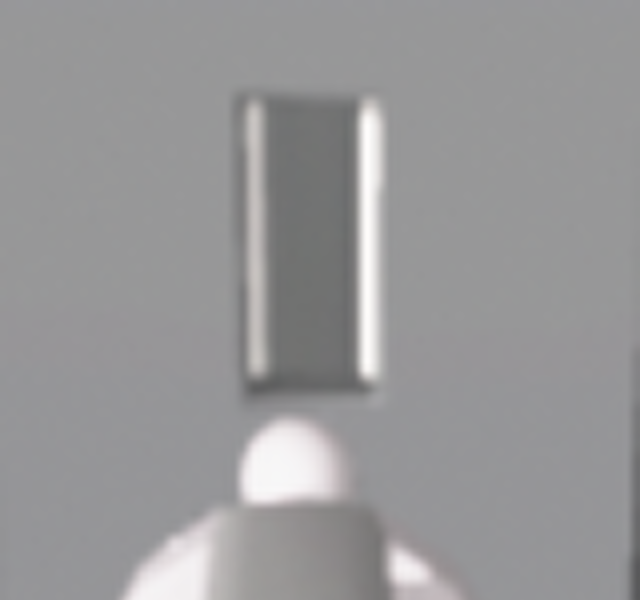

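View pics/ov6_w.png

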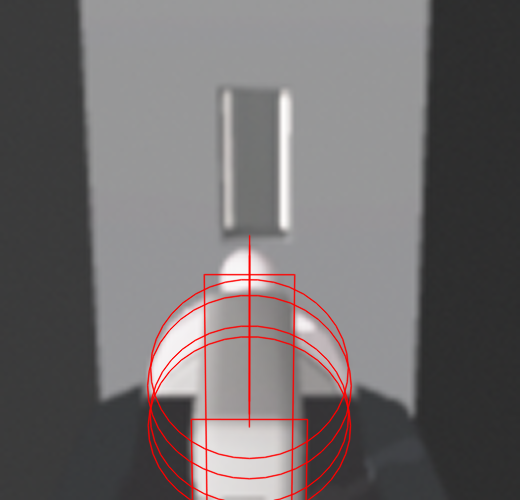

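{"name": "send_rows", "arguments": {"series": [{"delta_pos": [0.15,-0.5,1.5],"turn": -0.5,"jaw": 1},{"delta_pos": [0.15,-0.5,3],"turn": -0.5,"jaw": 1},{"delta_pos": [0.15,-0.5,4.2],"turn": -0.5,"jaw": 1},{"delta_pos": [0.15,-0.5,5.4],"turn": -0.5,"jaw": 1},{"delta_pos": [0.15,-0.5,6.2],"turn": -0.5,"jaw": 1},{"delta_pos": [0.15,-0.5,6.2],"turn": -0.5,"jaw": 1},{"delta_pos": [0.15,-0.5,6.2],"turn": -0.5,"jaw": 1}]}}

```text
clock: 8.38
tool_pos: [0.5424, 0.0461, 0.1329]
eef_rot: [1.0, -0.023, -0.0, -0.0]
contact_force: [-0.2, 0.3, -1.6]
opening: 0.129
```

```bash
cat > look.py <<'E'
from h import *
import pickle,sys
t=sys.argv[1]
s=r.get_state();go([.5377,.0459,.127],-2.58,s);print(toolR(s)[:,2].round(4))
P={n:vision.camera_params(n) for n in ['wrist','scene']};pickle.dump((s,P),open('w%s.pkl'%t,'wb'))
for n in P: snap(n,n+t+'.png')
b=cv2.resize(cv2.imread('pics/wrist%s.png'%t)[165:265,227:327],None,fx=7,fy=7,interpolation=2)
cv2.imwrite('pics/wc%s.png'%t,b[:600])
q=proj('scene',s['tool_pos'],P['scene'])[0].astype(int)
b=cv2.resize(cv2.imread('pics/scene%s.png'%t)[q[1]-30:q[1]+60,q[0]-50:q[0]+50],None,fx=6,fy=6,interpolation=2)
cv2.imwrite('pics/sc%s.png'%t,b[:600])
E
python3 look.py 7
```

```text
t 8.3833 pos [0.5424 0.0461 0.1329] yaw -2.66 F [-0.2  0.3 -1.6] M [-0.07  0.09 -0.02] q7 -0.15 op 0.129
delta [-0.47  0.04  0.59] turn -0.08
[-1.e-04  0.e+00 -1.e+00]
```

View pics/wc7.png

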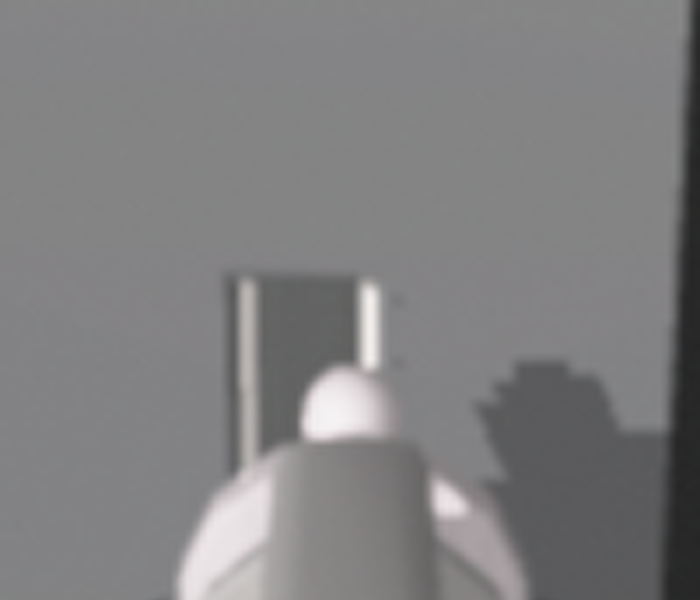

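View pics/sc7.png

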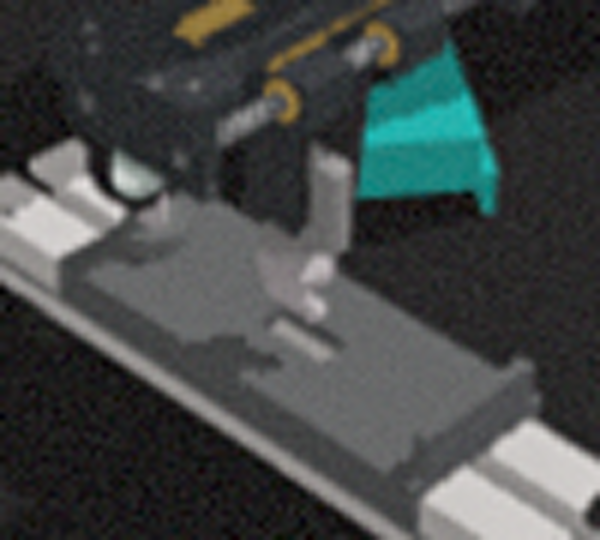

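Run:
```python
from h import *
import pickle
s,P=pickle.load(open('w7.pkl','rb'));P=P['wrist'];Rt=toolR(s)
for col in (227+348/7-.4,):
 for row,dz in ((165+366/7-.4,-4.5),(165+366/7-.4,0)):
  for oz in (50,53,55.8,58):
   p=atz('wrist',(row,col),s['tool_pos'][2]-(oz+dz)/1000,P);print(oz,dz,(Rt.T@(p-s['tool_pos'])*1000).round(2))
H=np.array([.5376,.0429,.058])
u=np.array([.04498,.99899,0])
# hole now
A=lambda x,y,z:atz('wrist',(165+y/7-.43,227+x/7-.43),z,P)
for q in[(230,275),(382,275)]:
  print('hole end corner',A(*q,.058),'lip')
for q in[(257,280),(357,280),(257,420)]:print('slot',A(*q,.05))
print('expected end',H+.017*u)
```

```text
50 -4.5 [ -0.34 -15.62  45.5 ]
53 -4.5 [ -0.35 -14.49  48.5 ]
55.8 -4.5 [ -0.35 -13.42  51.3 ]
58 -4.5 [ -0.36 -12.59  53.5 ]
50 0 [ -0.35 -13.92  50.  ]
53 0 [ -0.36 -12.78  53.  ]
55.8 0 [ -0.36 -11.72  55.8 ]
58 0 [ -0.37 -10.88  58.  ]
hole end corner [0.53102646 0.0606936  0.058     ] lip
hole end corner [0.54598694 0.06001069 0.058     ] lip
slot [0.53316893 0.0573854  0.05      ]
slot [0.5433947  0.05691863 0.05      ]
slot [0.5322511  0.04196525 0.05      ]
expected end [0.53836466 0.05988283 0.058     ]
```

{"name": "send_rows", "arguments": {"series": [{"delta_pos": [-0.42,-0.03,0.4],"turn": 0,"jaw": 1},{"delta_pos": [-0.42,-0.03,0.8],"turn": 0,"jaw": 1},{"delta_pos": [-0.42,-0.03,0.8],"turn": 0,"jaw": 1},{"delta_pos": [-0.42,-0.03,0.8],"turn": 0,"jaw": 1},{"delta_pos": [-0.42,-0.03,0.8],"turn": 0,"jaw": 1}]}}

```text
clock: 8.9
tool_pos: [0.5382, 0.0466, 0.1247]
eef_rot: [1.0, -0.023, 0.0, -0.0]
contact_force: [0.4, 0.8, -0.5]
opening: 0.128
```

```bash
sed -i 's/go(\[.*/go([.5383,.0466,.1213],-2.58,s);print(toolR(s)[:,2].round(4))/' look.py; python3 look.py 8
```

```text
t 8.9 pos [0.5382 0.0466 0.1247] yaw -2.65 F [ 0.4  0.8 -0.5] M [-0.06 -0.01  0.07] q7 -0.15 op 0.128
delta [ 0.01 -0.    0.34] turn -0.07
[ 1.e-04  1.e-04 -1.e+00]
```

View pics/wc8.png

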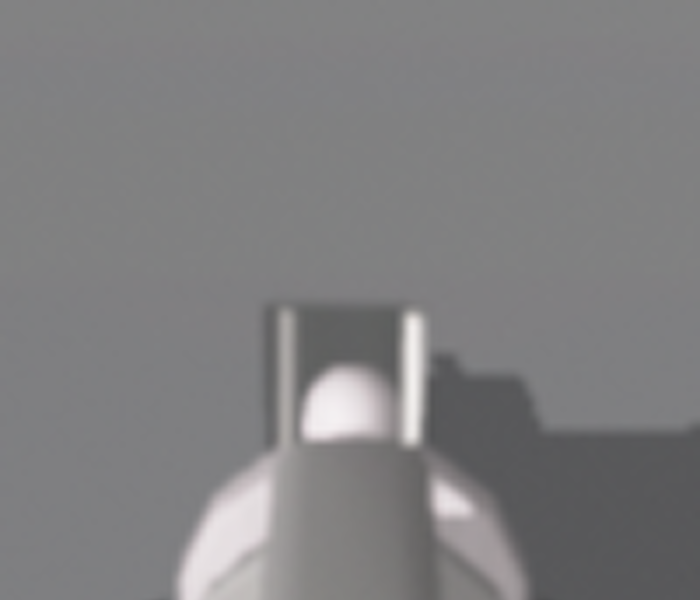

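{"name": "send_rows", "arguments": {"series": [{"delta_pos": [0,0,0.4],"turn": 0,"jaw": 1},{"delta_pos": [0,0,0.8],"turn": 0,"jaw": 1},{"delta_pos": [0,0,1.2],"turn": 0,"jaw": 1},{"delta_pos": [0,0,1.2],"turn": 0,"jaw": 1},{"delta_pos": [0,0,1.2],"turn": 0,"jaw": 1}]}}

```text
clock: 9.42
tool_pos: [0.5379, 0.0465, 0.1123]
eef_rot: [1.0, -0.023, -0.0, 0.0]
contact_force: [0.4, -0.1, -1.3]
opening: 0.131
```

```bash
sed -i 's/go(\[.*/go([.5383,.0466,.0993],-2.58,s);print(toolR(s)[:,2].round(4))/' look.py; python3 look.py 9
```

```text
t 9.4167 pos [0.5379 0.0465 0.1123] yaw -2.65 F [ 0.4 -0.1 -1.3] M [-0.06  0.09 -0.  ] q7 -0.15 op 0.131
delta [ 0.04 -0.01  1.3 ] turn -0.07
[-9.e-04 -1.e-04 -1.e+00]
```

View pics/wc9.png

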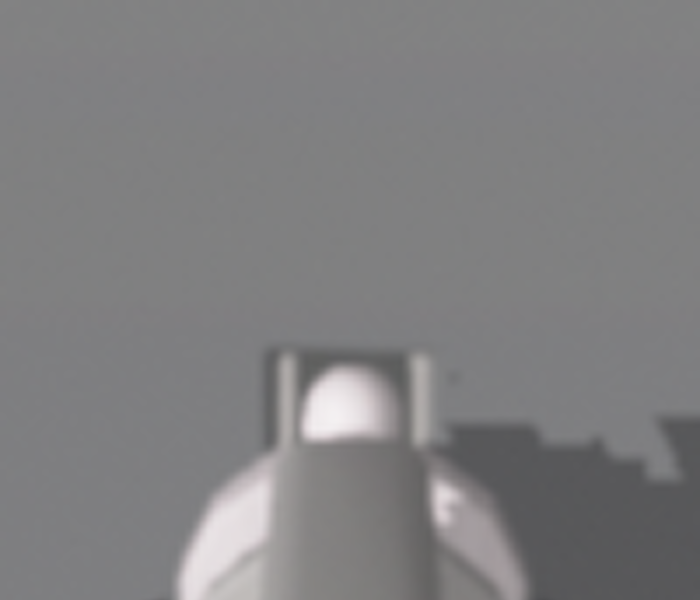

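View pics/sc9.png

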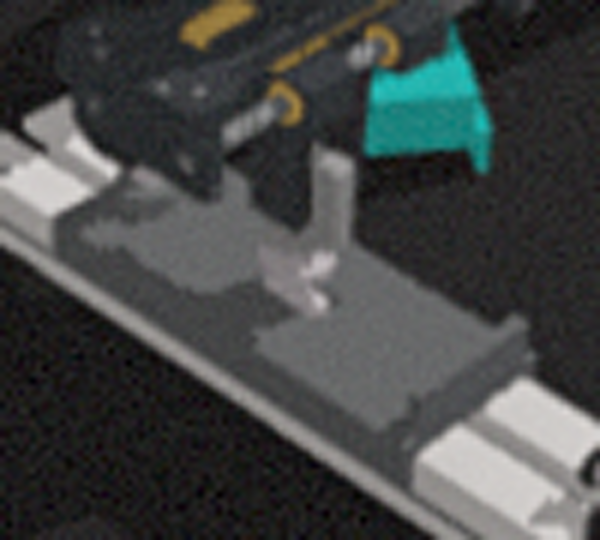

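{"name": "send_rows", "arguments": {"series": [{"delta_pos": [0,0,0.3],"turn": 0,"jaw": 1},{"delta_pos": [0,0,0.6],"turn": 0,"jaw": 1},{"delta_pos": [0,0,0.6],"turn": 0,"jaw": 1}]}}

```text
clock: 9.77
tool_pos: [0.5379, 0.0466, 0.1062]
eef_rot: [1.0, -0.023, -0.0, -0.0]
contact_force: [-0.5, -0.1, -0.7]
opening: 0.135
```

{"name": "send_rows", "arguments": {"series": [{"delta_pos": [0,0,0.3],"turn": 0,"jaw": 1},{"delta_pos": [0,0,0.5],"turn": 0,"jaw": 1},{"delta_pos": [0,0,0.5],"turn": 0,"jaw": 1}]}}

```text
clock: 10.02
tool_pos: [0.5379, 0.0466, 0.1012]
eef_rot: [1.0, -0.023, -0.0, 0.0]
contact_force: [-0.1, -0.3, -1.3]
opening: 0.132
```

```bash
python3 look.py 10
```

```text
t 10.0167 pos [0.5379 0.0466 0.1012] yaw -2.65 F [-0.1 -0.3 -1.3] M [ 0.    0.12 -0.02] q7 -0.15 op 0.132
delta [ 0.04 -0.    0.19] turn -0.07
[-8.e-04 -0.e+00 -1.e+00]
```

View pics/wc10.png

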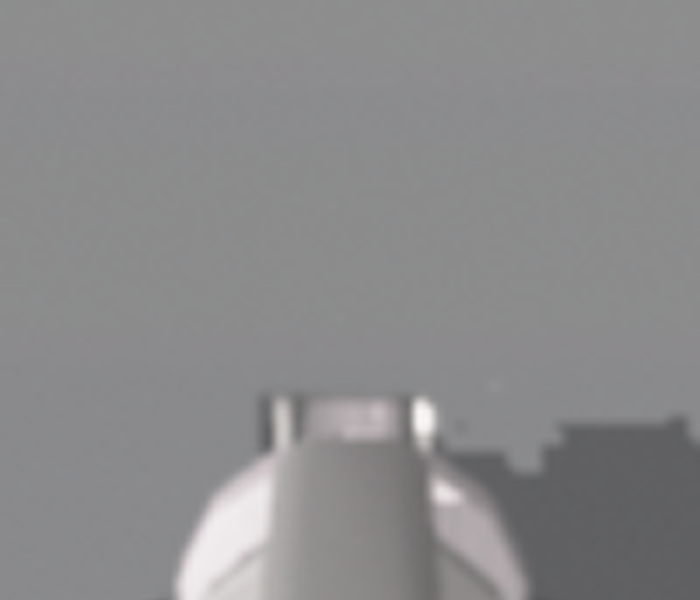

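View pics/sc10.png

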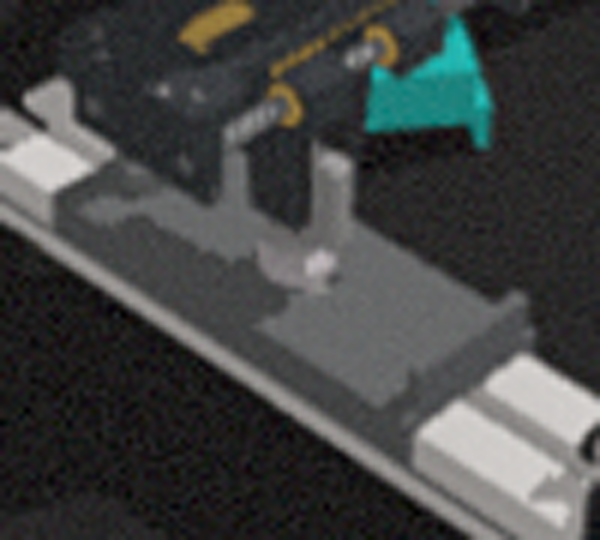

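{"name": "send_rows", "arguments": {"series": [{"delta_pos": [0.03,-0.5,0.1],"turn": 0,"jaw": 1},{"delta_pos": [0.03,-1.0,0.1],"turn": 0,"jaw": 1},{"delta_pos": [0.03,-1.3,0.1],"turn": 0,"jaw": 1},{"delta_pos": [0.03,-1.7,0.1],"turn": 0,"jaw": 1},{"delta_pos": [0.03,-2.2,0.1],"turn": 0,"jaw": 1},{"delta_pos": [0.03,-2.7,0.1],"turn": 0,"jaw": 1},{"delta_pos": [0.03,-3.2,0.1],"turn": 0,"jaw": 1},{"delta_pos": [0.03,-3.5,0.1],"turn": 0,"jaw": 1}]}}

```text
clock: 10.78
tool_pos: [0.54, 0.0824, 0.1007]
eef_rot: [1.0, -0.023, -0.0, -0.0]
contact_force: [0.6, -3.1, -2.2]
opening: 0.135
```

```bash
python3 look.py 11
python3 - <<'E'
from h import *
cv2.imwrite('pics/s11.png',cv2.resize(cv2.imread('pics/scene11.png')[180:330,210:400],None,fx=4,fy=4,interpolation=2))
E
```

```text
t 10.7833 pos [0.54   0.0824 0.1007] yaw -2.61 F [ 0.6 -3.1 -2.2] M [-0.78  0.14 -0.01] q7 -0.2 op 0.135
delta [-0.01  3.59  0.14] turn -0.03
[-1.e-04  3.e-04 -1.e+00]
```

View pics/s11.png

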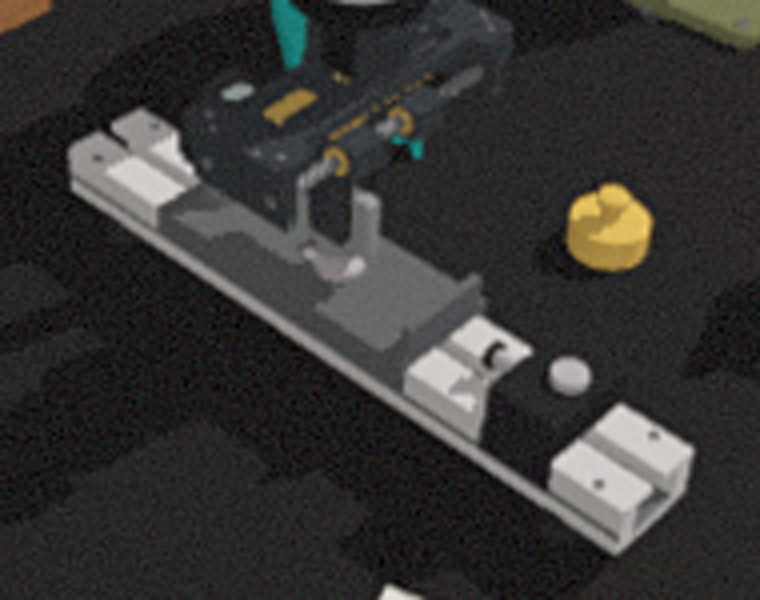

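View pics/wrist11.png

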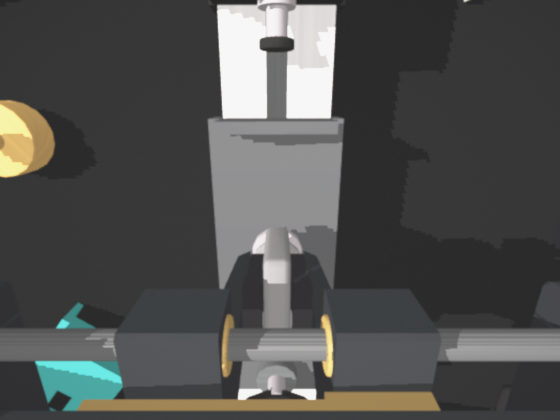

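```bash
cat >> h.py <<'E'
C=np.array([0.53987616,0.08840711,.05]);U=np.array([.04498,.99899,0]);N=np.array([-.99899,.04498,0])
def loc(p):return (np.array([(p-C)@U,(p-C)@N,p[2]])*1000).round(1)
E
python3 - <<'E'
from h import *
import pickle
s,P=pickle.load(open('w11.pkl','rb'));P=P['wrist']
print('tcp',loc(s['tool_pos']))
cv2.imwrite('pics/w11c.png',cv2.resize(cv2.imread('pics/wrist11.png')[20:150,200:355],None,fx=5,fy=5,interpolation=2))
for row in(117,118,119,120):print(row,loc(atz('wrist',(row,275),.078,P)))
for row in(46,48,50,52):print(row,loc(atz('wrist',(row,277),.064,P)))
E
```

```text
tcp [ -6.   -0.4 100.7]
117 [68.9  0.5 78. ]
118 [68.5  0.5 78. ]
119 [68.   0.5 78. ]
120 [67.6  0.5 78. ]
46 [101.2  -0.4  64. ]
48 [100.4  -0.4  64. ]
50 [99.5 -0.4 64. ]
52 [98.6 -0.4 64. ]
```

View pics/w11c.png

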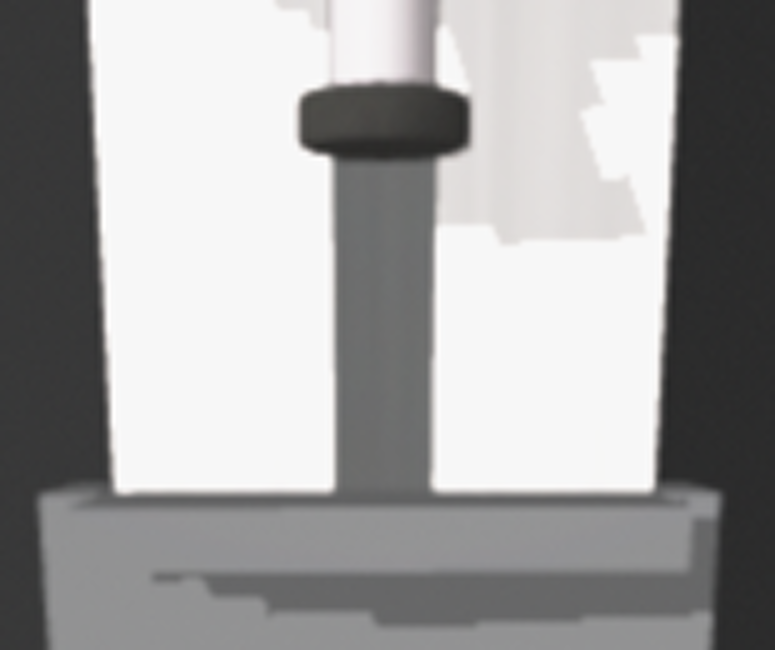

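{"name": "send_rows", "arguments": {"series": [{"delta_pos": [0,-0.5,0],"turn": 0,"jaw": 1},{"delta_pos": [0,-1.0,0],"turn": 0,"jaw": 1},{"delta_pos": [0,-1.5,0],"turn": 0,"jaw": 1},{"delta_pos": [0,-2.0,0],"turn": 0,"jaw": 1},{"delta_pos": [0,-2.4,0],"turn": 0,"jaw": 1},{"delta_pos": [0,-2.8,0],"turn": 0,"jaw": 1},{"delta_pos": [0,-2.8,0],"turn": 0,"jaw": 1}]}}

```text
clock: 11.47
tool_pos: [0.5414, 0.1111, 0.1007]
eef_rot: [1.0, -0.022, 0.0, -0.001]
contact_force: [0.1, -1.1, -1.4]
opening: 0.131
```

```bash
python3 look.py 12
python3 - <<'E'
from h import *
import pickle
s,P=pickle.load(open('w12.pkl','rb'));print('tcp',loc(s['tool_pos']))
cv2.imwrite('pics/w12c.png',cv2.resize(cv2.imread('pics/wrist12.png')[0:130,200:355],None,fx=5,fy=5,interpolation=2))
E
```

```text
t 11.4667 pos [0.5414 0.1111 0.1007] yaw -2.56 F [ 0.1 -1.1 -1.4] M [-0.32  0.12 -0.02] q7 -0.23 op 0.131
delta [-0.02  6.46  0.14] turn 0.02
[ 2.0e-04  1.2e-03 -1.0e+00]
tcp [ 22.8  -0.5 100.7]
```

View pics/w12c.png

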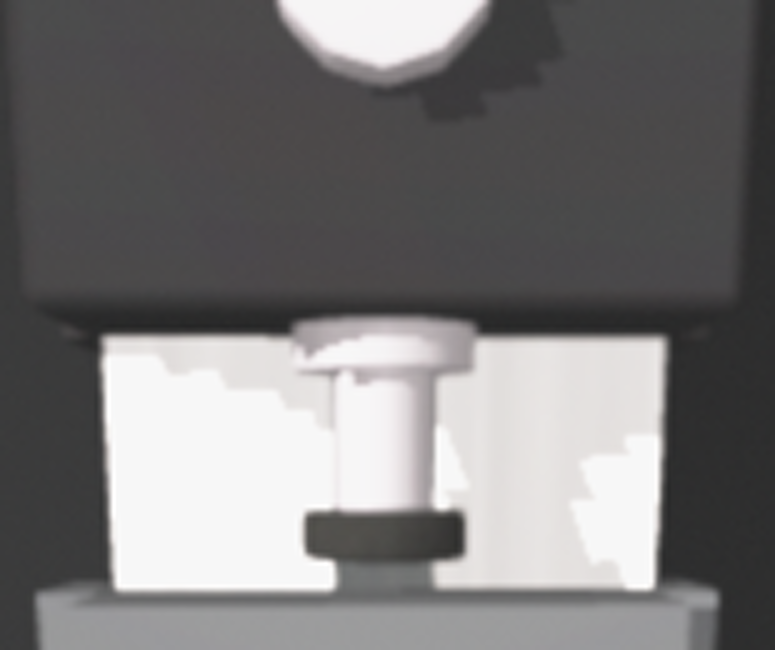

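{"name": "send_rows", "arguments": {"series": [{"delta_pos": [0,-0.2,0],"turn": 0,"jaw": 1},{"delta_pos": [0,-0.4,0],"turn": 0,"jaw": 1},{"delta_pos": [0,-0.4,0],"turn": 0,"jaw": 1},{"delta_pos": [0,-0.4,0],"turn": 0,"jaw": 1}]}}

```text
clock: 11.9
tool_pos: [0.5416, 0.1133, 0.1007]
eef_rot: [1.0, -0.023, -0.0, 0.0]
contact_force: [-0.5, -1.4, -0.5]
opening: 0.133
```

{"name": "send_rows", "arguments": {"series": [{"delta_pos": [0,-0.1,0],"turn": 0,"jaw": 1},{"delta_pos": [0,-0.2,0],"turn": 0,"jaw": 1},{"delta_pos": [0,-0.2,0],"turn": 0,"jaw": 1},{"delta_pos": [0,-0.2,0],"turn": 0,"jaw": 1}]}}

```text
clock: 12.23
tool_pos: [0.5416, 0.1151, 0.1007]
eef_rot: [1.0, -0.023, -0.0, 0.0]
contact_force: [1.1, -3.9, -1.5]
opening: 0.129
```

```bash
python3 look.py 13
python3 - <<'E'
from h import *
import pickle
s,P=pickle.load(open('w13.pkl','rb'));print('tcp',loc(s['tool_pos']))
cv2.imwrite('pics/w13c.png',cv2.resize(cv2.imread('pics/wrist13.png')[0:130,200:355],None,fx=5,fy=5,interpolation=2))
E
```

```text
t 12.2333 pos [0.5416 0.1151 0.1007] yaw -2.67 F [ 1.1 -3.9 -1.5] M [-0.96  0.1   0.01] q7 -0.24 op 0.129
delta [-0.01  6.86  0.14] turn -0.09
[-2.e-04 -4.e-04 -1.e+00]
tcp [ 26.8  -0.5 100.7]
```

View pics/w13c.png

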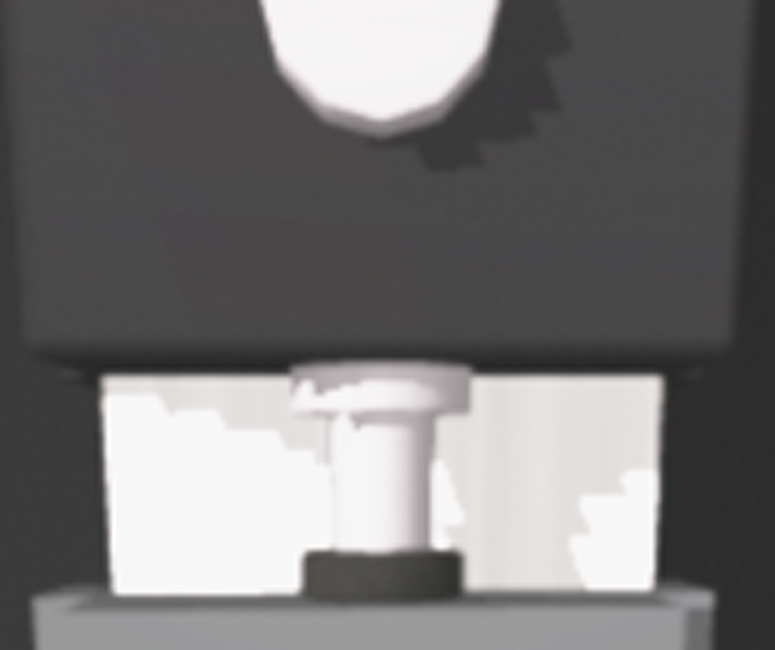

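{"name": "send_rows", "arguments": {"series": [{"delta_pos": [0,-0.15,0],"turn": 0,"jaw": 1},{"delta_pos": [0,-0.3,0],"turn": 0,"jaw": 1},{"delta_pos": [0,-0.3,0],"turn": 0,"jaw": 1},{"delta_pos": [0,-0.3,0],"turn": 0,"jaw": 1}]}}

```text
clock: 12.67
tool_pos: [0.5416, 0.1174, 0.1007]
eef_rot: [1.0, -0.024, -0.0, 0.001]
contact_force: [-1.6, -5.7, -1.4]
opening: 0.129
```

```bash
python3 look.py 14
python3 - <<'E'
from h import *
import pickle
s,P=pickle.load(open('w14.pkl','rb'));print('tcp',loc(s['tool_pos']))
cv2.imwrite('pics/w14c.png',cv2.resize(cv2.imread('pics/wrist14.png')[0:130,200:355],None,fx=5,fy=5,interpolation=2))
E
```

```text
t 12.6667 pos [0.5416 0.1174 0.1007] yaw -2.7 F [-1.6 -5.7 -1.4] M [-1.41  0.09 -0.  ] q7 -0.24 op 0.129
delta [0.   7.09 0.14] turn -0.12
[-5.0e-04 -1.4e-03 -1.0e+00]
tcp [ 29.   -0.4 100.7]
```

View pics/w14c.png

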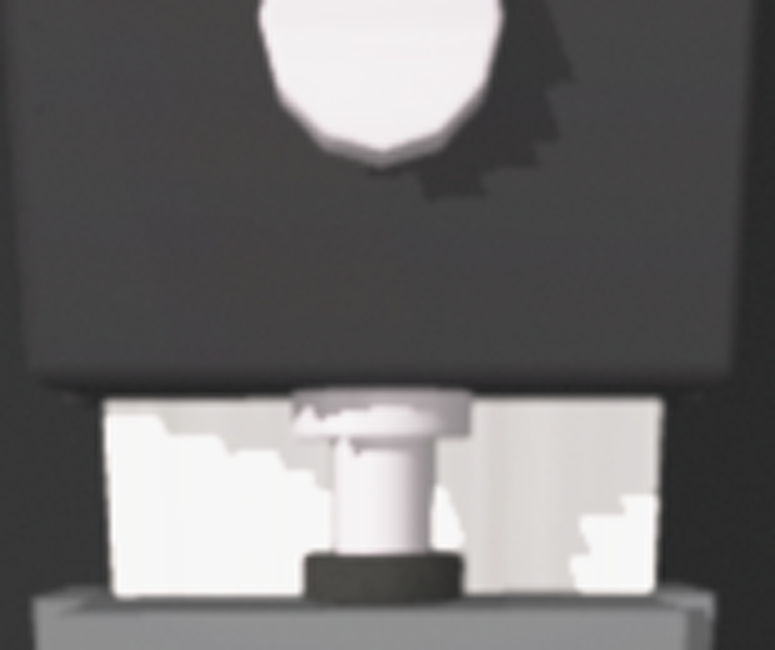

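{"name": "send_rows", "arguments": {"series": [{"delta_pos": [0,-0.2,0],"turn": 0,"jaw": 1},{"delta_pos": [0,-0.35,0],"turn": 0,"jaw": 1},{"delta_pos": [0,-0.35,0],"turn": 0,"jaw": 1},{"delta_pos": [0,-0.35,0],"turn": 0,"jaw": 1}]}}

```text
clock: 13.1
tool_pos: [0.5416, 0.1198, 0.1006]
eef_rot: [1.0, -0.024, -0.0, 0.001]
contact_force: [-0.3, -6.7, -0.3]
opening: 0.133
```

```bash
python3 look.py 15
python3 - <<'E'
from h import *
import pickle
s,P=pickle.load(open('w15.pkl','rb'));print('tcp',loc(s['tool_pos']))
cv2.imwrite('pics/w15c.png',cv2.resize(cv2.imread('pics/wrist15.png')[0:130,200:355],None,fx=5,fy=5,interpolation=2))
E
```

```text
t 13.1 pos [0.5416 0.1198 0.1006] yaw -2.75 F [-0.3 -6.7 -0.3] M [-1.89  0.16  0.03] q7 -0.25 op 0.133
delta [0.02 7.33 0.13] turn -0.17
[-0.001  -0.0027 -1.    ]
tcp [ 31.5  -0.3 100.6]
```

View pics/w15c.png

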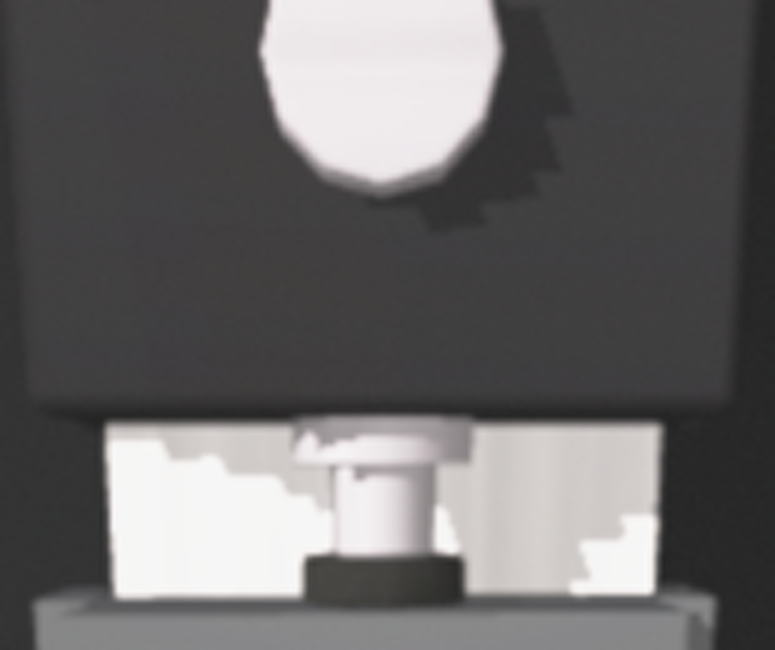

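View pics/wrist15.png

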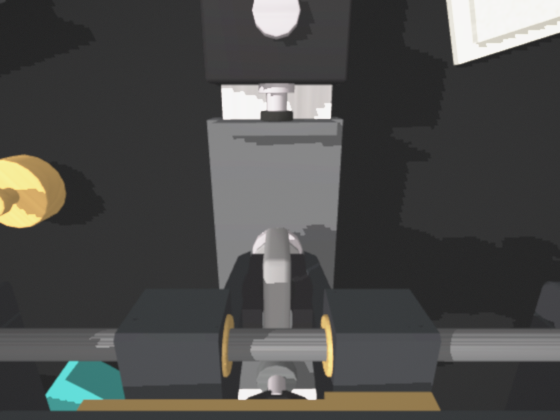

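{"name": "send_rows", "arguments": {"series": [{"delta_pos": [0,-0.08,0.2],"turn": 0,"jaw": 1},{"delta_pos": [0,-0.08,0.4],"turn": 0,"jaw": 1},{"delta_pos": [0,-0.08,0.6],"turn": 0,"jaw": 1},{"delta_pos": [0,-0.08,0.6],"turn": 0,"jaw": 1}]}}

```text
clock: 13.53
tool_pos: [0.5419, 0.1199, 0.0953]
eef_rot: [1.0, -0.024, -0.0, 0.002]
contact_force: [-1.5, -8.5, 8.8]
opening: 0.131
```

```bash
python3 -c "
from h import *
go([.5416,.1198,.0993],-2.58)"
```

```text
t 13.5333 pos [0.5419 0.1199 0.0953] yaw -2.79 F [-1.5 -8.5  8.8] M [-2.14  0.48  0.01] q7 -0.25 op 0.131
delta [-0.03  0.01 -0.4 ] turn -0.21
```

{"name": "send_rows", "arguments": {"series": [{"delta_pos": [0,-0.03,0.2],"turn": 0,"jaw": 1},{"delta_pos": [0,-0.03,0.4],"turn": 0,"jaw": 1},{"delta_pos": [0,-0.03,0.4],"turn": 0,"jaw": 1},{"delta_pos": [0,-0.03,0.4],"turn": 0,"jaw": 1}]}}

```text
clock: 13.87
tool_pos: [0.5419, 0.1199, 0.092]
eef_rot: [1.0, -0.025, -0.0, 0.002]
contact_force: [-2.3, -9.5, 13.2]
opening: 0.132
```

```bash
python3 look.py 16
python3 - <<'E'
from h import *
import pickle
s,P=pickle.load(open('w16.pkl','rb'));print('tcp',loc(s['tool_pos']))
a=cv2.resize(cv2.imread('pics/wrist16.png')[60:260,200:355],None,fx=3,fy=3,interpolation=2)
b=cv2.resize(cv2.imread('pics/scene16.png')[200:300,270:360],None,fx=6,fy=6,interpolation=2)[:600]
cv2.imwrite('pics/w16c.png',a);cv2.imwrite('pics/s16c.png',b)
E
```

```text
t 13.8667 pos [0.5419 0.1199 0.092 ] yaw -2.81 F [-2.3 -9.5 13.2] M [-2.26  0.69  0.  ] q7 -0.25 op 0.132
delta [-0.    7.33 -0.73] turn -0.23
[-3.0e-04 -3.5e-03 -1.0e+00]
tcp [31.5 -0.6 92. ]
```

View pics/w16c.png

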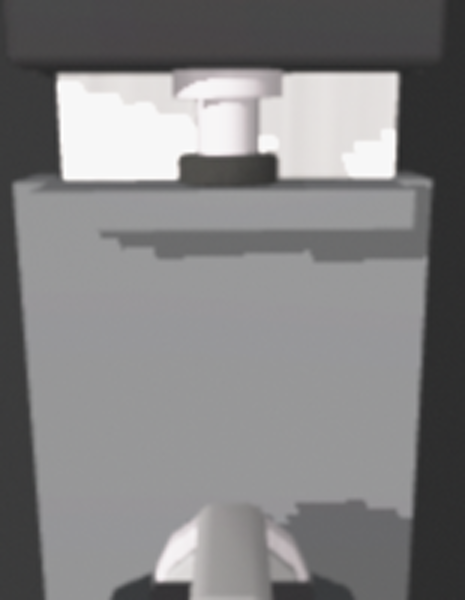

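View pics/s16c.png

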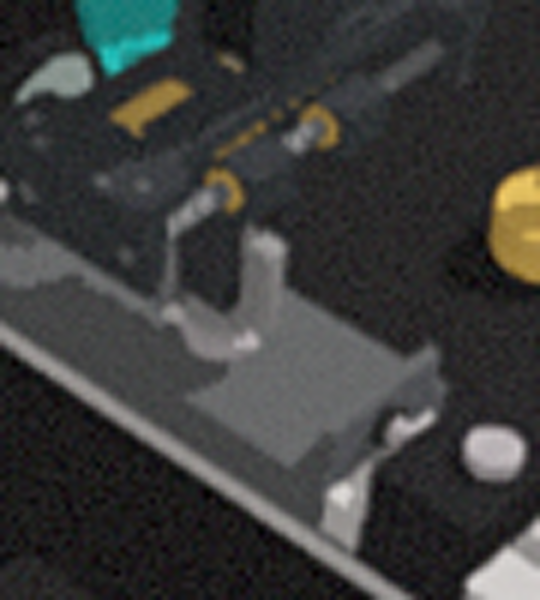

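{"name": "send_rows", "arguments": {"series": [{"delta_pos": [0,0,0.13],"turn": 0,"jaw": 1},{"delta_pos": [0,0,0.13],"turn": 0,"jaw": 1},{"delta_pos": [0,0,0.13],"turn": 0,"jaw": 1},{"delta_pos": [0.04,0.01,0.13],"turn": 7,"jaw": 1},{"delta_pos": [0.09,0.02,0.13],"turn": 14,"jaw": 1},{"delta_pos": [0.09,0.02,0.13],"turn": 14,"jaw": 1}]}}

```text
clock: 14.47
tool_pos: [0.5423, 0.1197, 0.0909]
eef_rot: [0.989, -0.149, -0.0, 0.002]
contact_force: [-3.2, -9.5, 15.3]
opening: 0.134
```

```bash
python3 look.py 17; python3 -c "
from h import *
s=r.get_state();T,R=toggle_from_tool(s,[-.36,3.6,3.3]);print(loc(s['tool_pos']),loc(T))"
```

```text
t 14.4667 pos [0.5423 0.1197 0.0909] yaw -17.1 F [-3.2 -9.5 15.3] M [-2.16  1.05 -0.02] q7 -0.4 op 0.134
delta [ 1.77  7.11 -0.84] turn -14.52
[-0.001  -0.0034 -1.    ]
[31.4 -1.  91. ] [28.   0.2 87.7]
```

View pics/wrist17.png

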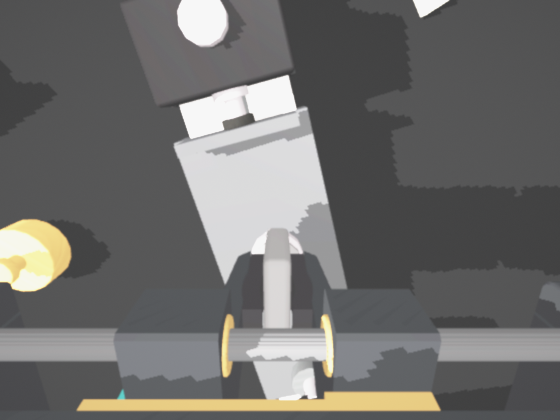

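{"name": "send_rows", "arguments": {"series": [{"delta_pos": [0.04,0.01,0],"turn": 7,"jaw": 1},{"delta_pos": [0.09,0.02,0],"turn": 14,"jaw": 1},{"delta_pos": [0.13,0.04,0],"turn": 21,"jaw": 1},{"delta_pos": [0.17,0.06,0],"turn": 28,"jaw": 1},{"delta_pos": [0.2,0.09,0],"turn": 35,"jaw": 1},{"delta_pos": [0.22,0.1,0],"turn": 38,"jaw": 1},{"delta_pos": [0.22,0.1,0],"turn": 38,"jaw": 1}]}}

```text
clock: 15.15
tool_pos: [0.5433, 0.1185, 0.0906]
eef_rot: [0.887, -0.461, -0.0, 0.002]
contact_force: [-5.3, -8.9, 13.9]
opening: 0.133
```

```bash
python3 -c "
from h import *
s=r.get_state();go([.54,.12,.09],-92.58,s);T,R=toggle_from_tool(s,[-.36,3.6,3.3]);print(loc(s['tool_pos']),loc(T))"
```

```text
t 15.15 pos [0.5433 0.1185 0.0906] yaw -54.9 F [-5.3 -8.9 13.9] M [-2.06  1.44  0.03] q7 -0.79 op 0.133
delta [-0.31  0.18  0.06] turn 37.68
[30.2 -2.  90.6] [28.3  1.1 87.4]
```

{"name": "send_rows", "arguments": {"series": [{"delta_pos": [0.04,0.02,0],"turn": 7,"jaw": 1},{"delta_pos": [0.08,0.04,0],"turn": 14,"jaw": 1},{"delta_pos": [0.12,0.06,0],"turn": 21,"jaw": 1},{"delta_pos": [0.15,0.09,0],"turn": 28,"jaw": 1},{"delta_pos": [0.18,0.11,0],"turn": 34,"jaw": 1},{"delta_pos": [0.2,0.13,0],"turn": 38,"jaw": 1},{"delta_pos": [0.2,0.13,0],"turn": 38,"jaw": 1},{"delta_pos": [0.2,0.13,0],"turn": 38,"jaw": 1}]}}

```text
clock: 15.82
tool_pos: [0.5436, 0.1163, 0.0906]
eef_rot: [-0.69, 0.724, -0.001, -0.001]
contact_force: [-6.9, -7.4, 13.8]
opening: 0.129
```

```bash
python3 look.py 18; python3 -c "
from h import *
s=r.get_state();go([.54,.12,.09],-92.58,s);T,R=toggle_from_tool(s,[-.36,3.6,3.3]);print(loc(s['tool_pos']),loc(T))"
```

```text
t 15.8167 pos [0.5436 0.1163 0.0906] yaw -92.77 F [-6.9 -7.4 13.8] M [-1.86  1.5   0.  ] q7 -1.21 op 0.129
delta [ 6.98  0.19 -0.87] turn -90.19
[-0.0012 -0.0028 -1.    ]
t 15.9167 pos [0.5435 0.1163 0.0906] yaw -92.76 F [-5.5 -8.2 13.1] M [-1.88  1.6   0.04] q7 -1.21 op 0.135
delta [-0.35  0.37  0.06] turn -0.18
[28.  -2.4 90.6] [28.4  1.2 87.3]
```

View pics/wrist18.png

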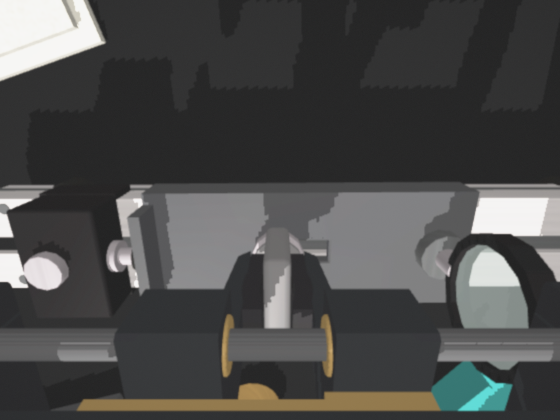

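View pics/sc18.png

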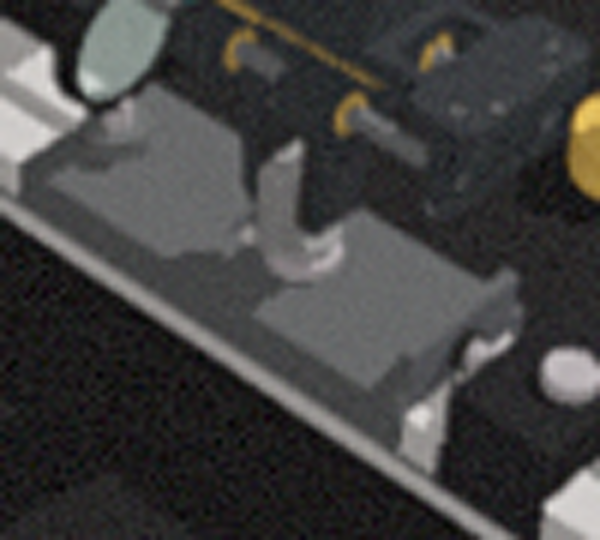

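{"name": "send_rows", "arguments": {"series": [{"delta_pos": [0,0,-0.15],"turn": 0,"jaw": 1},{"delta_pos": [0,0,-0.3],"turn": 0,"jaw": 1},{"delta_pos": [0,0,-0.45],"turn": 0,"jaw": 1},{"delta_pos": [0,0,-0.6],"turn": 0,"jaw": 1},{"delta_pos": [0,0,-0.6],"turn": 0,"jaw": 1},{"delta_pos": [0,0,-0.6],"turn": 0,"jaw": 1}]}}

```text
clock: 16.42
tool_pos: [0.5435, 0.1163, 0.0955]
eef_rot: [-0.69, 0.724, -0.001, -0.002]
contact_force: [-3.8, -8.2, 2.0]
opening: 0.13
```

```bash
python3 -c "
from h import *
s=r.get_state();go([.54,.12,.097],-92.58,s);print(loc(s['tool_pos']))"
```

```text
t 16.4167 pos [0.5435 0.1163 0.0955] yaw -92.73 F [-3.8 -8.2  2. ] M [-1.94  0.92  0.01] q7 -1.22 op 0.13
delta [-0.35  0.37 -0.15] turn -0.15
[28.1 -2.4 95.5]
```

{"name": "send_rows", "arguments": {"series": [{"delta_pos": [0,0.02,-0.1],"turn": 0,"jaw": 1},{"delta_pos": [0.05,0.04,-0.12],"turn": 0,"jaw": 1},{"delta_pos": [0.1,0.06,-0.12],"turn": 0,"jaw": 1},{"delta_pos": [0.1,0.06,-0.12],"turn": 0,"jaw": 1}]}}

```text
clock: 16.75
tool_pos: [0.5434, 0.1163, 0.0964]
eef_rot: [-0.69, 0.724, -0.001, -0.001]
contact_force: [-2.4, -6.7, -0.8]
opening: 0.131
```

```bash
python3 look.py 19;python3 -c "
from h import *
s=r.get_state();print(loc(s['tool_pos']))
cv2.imwrite('pics/s19.png',cv2.resize(cv2.imread('pics/scene19.png')[200:320,260:400],None,fx=5,fy=5,interpolation=2))"
```

```text
t 16.75 pos [0.5434 0.1163 0.0964] yaw -92.71 F [-2.4 -6.7 -0.8] M [-1.57  0.57  0.04] q7 -1.22 op 0.131
delta [ 6.98  0.18 -0.29] turn -90.13
[-8.0e-04 -2.3e-03 -1.0e+00]
[28.  -2.3 96.4]
```

View pics/wrist19.png

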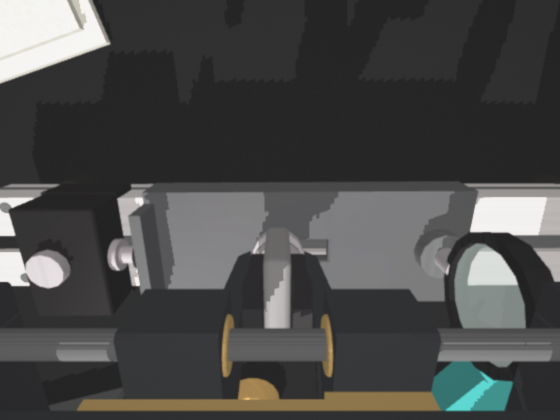

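View pics/s19.png

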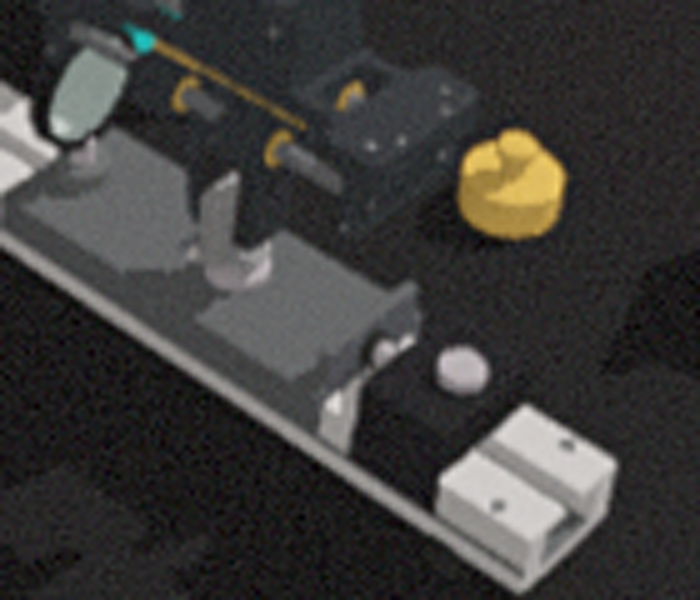

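{"name": "send_rows", "arguments": {"series": [{"delta_pos": [0.08,0.04,0],"turn": 0,"jaw": 1},{"delta_pos": [0.16,0.08,0],"turn": 0,"jaw": 1},{"delta_pos": [0.24,0.1,0],"turn": 0,"jaw": 1},{"delta_pos": [0.24,0.1,0],"turn": 0,"jaw": 1},{"delta_pos": [0.24,0.1,0],"turn": 0,"jaw": 1}]}}

```text
clock: 17.27
tool_pos: [0.5433, 0.1159, 0.0966]
eef_rot: [-0.691, 0.723, 0.0, 0.0]
contact_force: [-0.3, -3.7, -0.3]
opening: 0.13
```

```bash
python3 -c "
from h import *
s=r.get_state();go([.54,.12,.097],-92.58,s);print(loc(s['tool_pos']))"
```

```text
t 17.2667 pos [0.5433 0.1159 0.0966] yaw -92.63 F [-0.3 -3.7 -0.3] M [-0.72  0.17 -0.  ] q7 -1.21 op 0.13
delta [-0.39  0.35 -0.04] turn -0.05
[27.6 -2.2 96.6]
```

{"name": "send_rows", "arguments": {"series": [{"delta_pos": [0.1,0,0],"turn": 0,"jaw": 1},{"delta_pos": [0.2,0,0],"turn": 0,"jaw": 1},{"delta_pos": [0.25,0,0],"turn": 0,"jaw": 1},{"delta_pos": [0.25,0,0],"turn": 0,"jaw": 1}]}}

```text
clock: 17.6
tool_pos: [0.5432, 0.1155, 0.0966]
eef_rot: [-0.691, 0.723, 0.001, 0.001]
contact_force: [0.8, 3.9, -1.1]
opening: 0.136
```

```bash
python3 look.py 20;python3 -c "
from h import *
s=r.get_state();go([.54,.12,.097],-92.58,s);print(loc(s['tool_pos']))
a=[cv2.resize(cv2.imread('pics/wrist%d.png'%k)[180:320,0:260],None,fx=3,fy=2.1,interpolation=2) for k in (19,20)]
cv2.imwrite('pics/w20c.png',np.vstack(a))"
```

```text
t 17.6 pos [0.5432 0.1155 0.0966] yaw -92.55 F [ 0.8  3.9 -1.1] M [ 1.02 -0.04  0.01] q7 -1.21 op 0.136
delta [ 6.9   0.18 -0.27] turn -89.97
[ 2.0e-04  3.3e-03 -1.0e+00]
t 17.7 pos [0.5432 0.1153 0.0966] yaw -92.55 F [ 1.   6.5 -0.6] M [ 1.31 -0.09 -0.07] q7 -1.21 op 0.135
delta [-0.45  0.34 -0.04] turn 0.03
[27.  -2.1 96.6]
```

View pics/w20c.png

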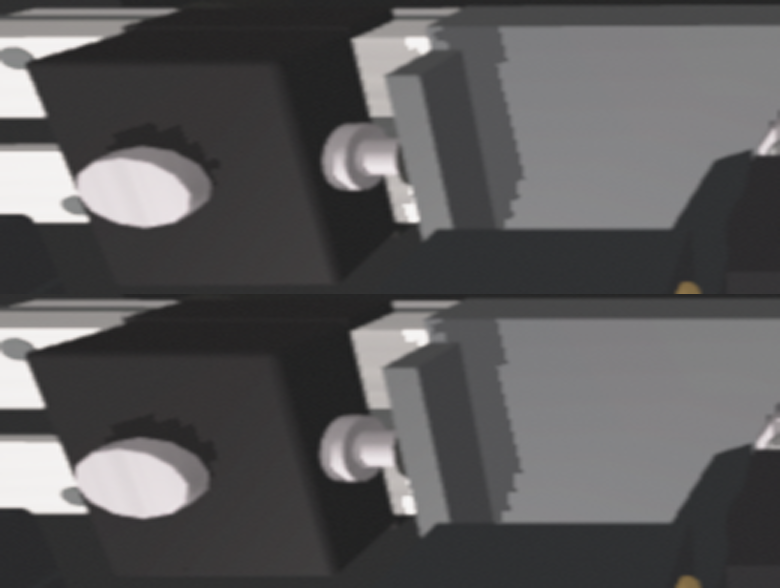

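{"name": "send_rows", "arguments": {"series": [{"delta_pos": [-0.12,0,0],"turn": 0,"jaw": 1},{"delta_pos": [-0.12,0,0],"turn": 0,"jaw": 1},{"delta_pos": [-0.12,0,0],"turn": 0,"jaw": 1}]}}

```text
clock: 17.95
tool_pos: [0.5432, 0.1154, 0.0966]
eef_rot: [-0.691, 0.723, 0.0, 0.001]
contact_force: [0.6, 4.9, -1.4]
opening: 0.134
```

{"name": "send_rows", "arguments": {"series": [{"delta_pos": [0,0,0],"turn": 0,"jaw": 0.85},{"delta_pos": [0,0,0],"turn": 0,"jaw": 0.75},{"delta_pos": [0,0,0],"turn": 0,"jaw": 0.65},{"delta_pos": [0,0,0],"turn": 0,"jaw": 0.65},{"delta_pos": [0,0,0],"turn": 0,"jaw": 0.65}]}}

```text
clock: 18.37
tool_pos: [0.5428, 0.1131, 0.0966]
eef_rot: [-0.69, 0.724, -0.0, -0.001]
contact_force: [-0.5, 0.1, 0.1]
opening: 0.351
```

```bash
python3 look.py 21;python3 -c "
from h import *
s=r.get_state();go([.54,.12,.097],-92.58,s);print(loc(s['tool_pos']))
a=[cv2.resize(cv2.imread('pics/wrist%d.png'%k)[180:320,0:260],None,fx=3,fy=2.1,interpolation=2) for k in (19,21)]
cv2.imwrite('pics/w21c.png',np.vstack(a))"
```

```text
t 18.3667 pos [0.5428 0.1131 0.0966] yaw -92.72 F [-0.5  0.1  0.1] M [-0.04  0.13  0.03] q7 -1.21 op 0.351
delta [ 6.66  0.13 -0.27] turn -90.14
[-3.0e-04 -1.3e-03 -1.0e+00]
t 18.4667 pos [0.5429 0.1136 0.0966] yaw -92.69 F [ 1.3  0.2 -0.8] M [ 0.01  0.14 -0.04] q7 -1.21 op 0.352
delta [-0.62  0.32 -0.04] turn -0.11
[25.3 -1.9 96.6]
```

View pics/w21c.png

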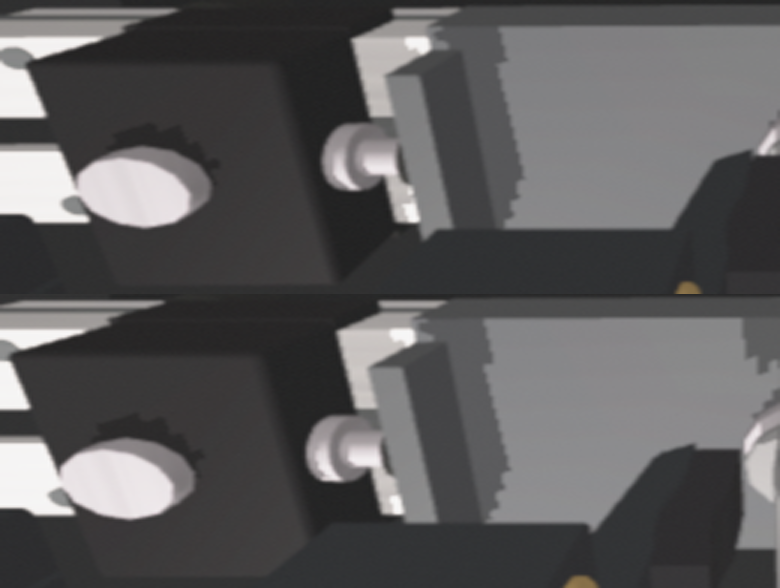

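View pics/wrist21.png

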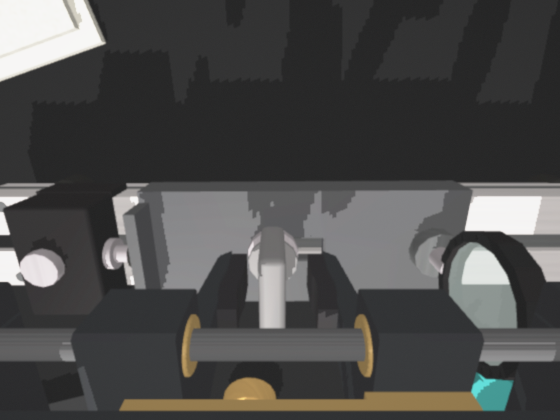

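{"name": "send_rows", "arguments": {"series": [{"delta_pos": [0,0,-1],"turn": 0,"jaw": 0.65},{"delta_pos": [0,0,-2.5],"turn": 0,"jaw": 0.65},{"delta_pos": [0,0,-5],"turn": 0,"jaw": 0.65},{"delta_pos": [0,0,-8],"turn": 0,"jaw": 0.65},{"delta_pos": [0,0,-11],"turn": 0,"jaw": 0.65},{"delta_pos": [0,0,-14],"turn": 0,"jaw": 0.65},{"delta_pos": [0,0,-16],"turn": 0,"jaw": 0.65},{"delta_pos": [0,0,-16],"turn": 0,"jaw": 0.65}]}}

```text
clock: 19.13
tool_pos: [0.5454, 0.1137, 0.2615]
eef_rot: [-0.69, 0.724, -0.002, 0.003]
contact_force: [1.1, -0.6, 0.1]
opening: 0.35
```

{"name": "send_rows", "arguments": {"series": [{"delta_pos": [0,0,0],"turn": 0,"jaw": 0.65},{"delta_pos": [0,0,0],"turn": 0,"jaw": 0.65},{"delta_pos": [0,0,0],"turn": 0,"jaw": 0.65},{"delta_pos": [0,0,0],"turn": 0,"jaw": 0.65}]}}

```text
clock: 19.47
tool_pos: [0.5422, 0.1142, 0.2555]
eef_rot: [-0.691, 0.723, 0.001, -0.001]
contact_force: [0.1, 0.1, 0.8]
opening: 0.352
```

```bash
python3 look.py 22;python3 -c "
from h import *
cv2.imwrite('pics/w22c.png',cv2.resize(cv2.imread('pics/wrist22.png')[120:260,90:380],None,fx=2.7,fy=2.7,interpolation=2))
cv2.imwrite('pics/s22.png',cv2.resize(cv2.imread('pics/scene22.png')[180:320,220:400],None,fx=4,fy=4,interpolation=2))
import pickle
s,P=pickle.load(open('w22.pkl','rb'));pickle.dump(P['wrist'],open('w22p.pkl','wb'))"
```

```text
t 19.4667 pos [0.5422 0.1142 0.2555] yaw -92.66 F [0.1 0.1 0.8] M [0.02 0.07 0.01] q7 -1.37 op 0.352
delta [ 6.77  0.08 15.62] turn -90.08
[-2.4e-03 -5.0e-04 -1.0e+00]
```

View pics/w22c.png

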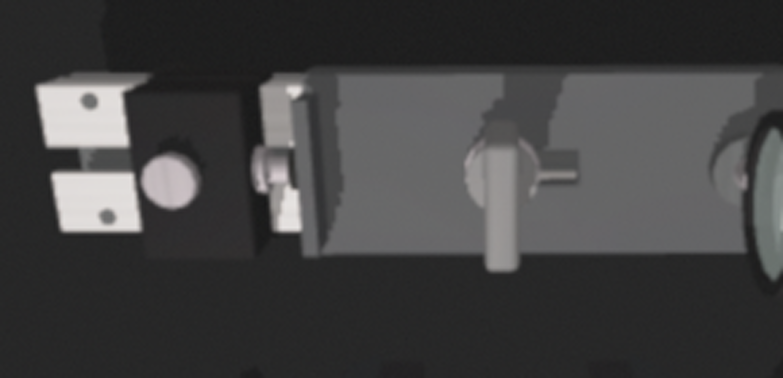

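View pics/s22.png

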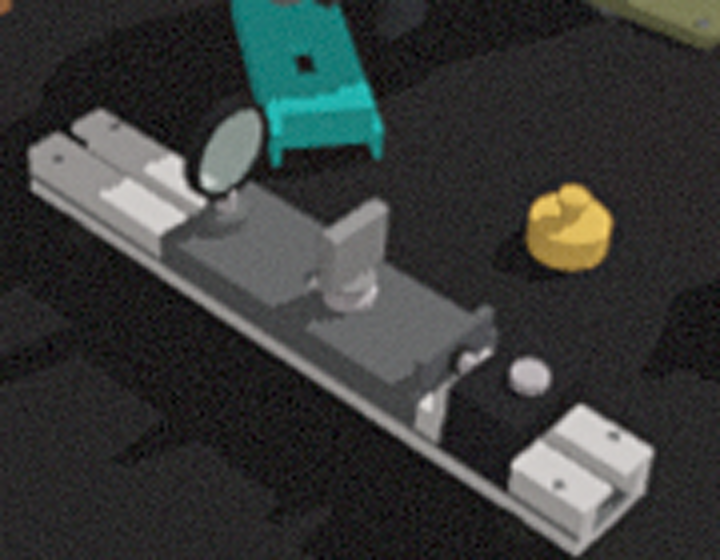

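View pics/scene22.png

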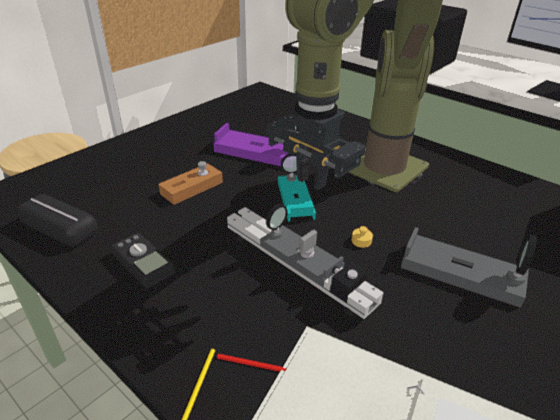

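Run:
```python
from h import *
import pickle
P=pickle.load(open('w22p.pkl','rb'))
A=lambda x,y,z:atz('wrist',(120+y/2.7-.3,90+x/2.7-.3),z,P)
e=[A(37,85,.05),A(60,232,.05)];print('end',[loc(q) for q in e])
print('front top edge',loc(A(294,92,.078)),loc(A(303,254,.078)))
print('cap right edge(front)',loc(A(298,168,.064)))
print('hole +x edge..-x edge',loc(A(579,150,.058)),loc(A(579,184,.058)))
a,b=A(501,147,.058+.055),A(502,268,.058+.055);print('handle',loc(a),loc(b),np.linalg.norm(a-b),np.degrees(np.arctan2(*(a-b)[1::-1])))
print(r.get_state()['clock'])
```

```text
end [array([209.2, -30.4,  50. ]), array([210.4,  30.5,  50. ])]
front top edge [101.7 -32.4  78. ] [103.3  30.   78. ]
cap right edge(front) [106.   -0.5  64. ]
hole +x edge..-x edge [-3.5 -6.1 58. ] [-3.9  7.8 58. ]
handle [ 26.9 -20.3 113. ] [ 26.6  22.2 113. ] 0.04248405087951126 -2.252315721293156
19.5667
```

```bash
python3 -c "
from h import *
print(order.finish_job())"
```

```text
the job is handed in; nothing more can be done
None
```

The lens carrier is locked to the rail against the end stop, with the plunger pressed in about half-way. I handed the job in at about 19.6 s of the 61 s allowed.

I took the T-toggle from the rack and lowered it through the carrier's hole and the rail's slot. With its stem I slid the carrier up to the end stop, pressed down with about 15–17 N, turned the toggle 90° and let it rise. Then I released it and backed the arm off.

**Plunger:** the last picture puts the carrier's front at about 103 mm, against a free plunger tip at 98–99 mm. That is 4.5–5.5 mm of its 10 mm travel.

**Lock:** the handle is square to the rail within 0.5°. Before I let go, the lock held against the plunger plus up to about 6 N of extra backward pull, caused by my easing the tool back a little too far. The plunger looked no less pressed after I let go. The bar itself is hidden under the rail, so I judged its grip from this and from the handle's height.

**Other objects:** the ones in view appear where they were, and the arm is well clear.

**Disagreements:**
- The camera readings of the carrier's front and the plunger tip differed by about 1–1.5 mm, depending on the view.
- The scene and side cameras placed the gripped toggle a few millimetres off from the wrist camera. I relied on the wrist camera, and the insertion then met no noticeable resistance.

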